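# Lock a dental cast carriage onto its inspection jig with the cam driver

### The job

Push the carriage with the plaster cast gently into the jig until it meets the spring buffers, then take the yellow driver from its stand, set its blade in the slot of the cam disc and turn the cam clockwise until it reaches its stop, so that the carriage is drawn fully home; do not force the cam beyond the stop. Turn the cam with the driver only, put the driver back upright in its stand, and leave the other things on the bench alone.

Things in the scene. Friction and masses are not known exactly. Their poses are not given: they have to be found in the camera images.
- jig: Fixed inspection jig: an aluminium base plate 205 x 100 x 10 mm with two dark rails and a blue lock block. Origin on the bench under the cam axis; x points from the carriage to the cam (the direction in which the carriage is pushed in), z up. The plate reaches from x = -175 to +30 mm; lock block 72 mm wide, top 32 mm above the bench.
- carriage (a joint): Travel of the carriage along the jig's +x, m: 0 fully out, 0.041 touching the two orange spring buffers, 0.044 fully home (solid end 0.0452). Friction about 1.5 N; the buffers yield from 2.8 N, then 0.7 N per mm, and push it back to 0.041 when let go. Only from 0.0395 on can the cam catch its headed stud; short of that the cam jams on it or misses it.
- tab (a point): Middle of the rear face (the face to push, facing the jig's -x) of the carriage's upright red tab, 50 mm above the bench; axes as the jig's. Tab 12 mm thick along x, 32 mm wide, top 63 mm above the bench; behind it nothing stands higher than the rails (22 mm). The carriage is a black slide 60 x 60 mm, top 21 mm, with a white tooth arch, top 46 mm.
- cam_face: Slotted brass square (29 mm, 11 mm high) on the 41 mm steel cam disc; turns with it. Origin on the cam axis, 36 mm above the bench, axes as the slot's. Turning takes 0.07 N m, up to 0.25 while drawing in; it stays where left. The solid stop is 0.9 to 1.5 rad clockwise (from above) of the start, unknown: feel the moment rise sharply, keep it under 0.5 N m. Home over the last 0.1 rad.
- slot (a point): Middle of the mouth of the slot in the brass square (29 mm) on top of the cam disc, 47 mm above the bench. Slot 20.5 mm long along this frame's x, 5 mm wide along y, 8 mm deep, edges chamfered 1.5 mm; z up. It turns with the cam. The angle between slot and stop is not known beforehand.
- handle (a point): Centre of the driver's upright yellow square handle, 22 x 22 x 60 mm, 75 mm above the blade's tip; z up, x along the blade's width, flats parallel to x and y. Below it a black collar (32 mm diameter, 40 to 45 mm above the tip), a 12 mm round shank and a flat blade 18 mm wide (x), 3.2 mm thick (y), 14 mm long. Mass about 0.12 kg.
- tip (a point): Middle of the lower end of the driver's blade.
- stand: Fixed wooden stand 64 x 64 x 50 mm; origin at the centre of its underside. In its top a vertical hole, 24 mm diameter, 45 mm deep; the driver hangs in it by its collar, the tip 10 mm above the bench. Stand and brush pot may change sides.
- brush_pot: Heavy glass pot, 68 mm diameter, 85 mm high, with brushes up to 180 mm high; fixed. Origin at the centre of its underside.
- jar0: Small glass jar with a black cap, 44 mm diameter, 58 mm high, loose; origin under its centre. To be left alone.
- jar1: As jar0, a second jar.
- jar2: As jar0, a third jar.
- spare_cast: Spare plaster tooth arch 50 x 60 x 28 mm, loose; to be left alone.
There are look-alikes about, which are no part of the job. Of the things like the part that bears handle, leave any that is green; of the rest the smaller one is meant.

How it is judged:
By the outcome, as a careful person would: the job done as asked, in the order asked, and still so for the second after the job is handed in, with the robot touching nothing.
It also fails if it takes over 70 s, if anything falls off the work surface, if the arm or the gripper's body presses on something with over 40 N, if the wrist force passes 120 N, or if a joint passes its speed limit or range.

### The arm

A 6-joint arm with a two-finger parallel gripper is mounted at the origin on the work surface. World frame = base frame: x ahead of the robot, y to its left, z up, the work surface at z = 0. Lengths are in mm, angles in rad, forces in N, time in s.
With the tool pointing down it reaches from about 300 to 775 mm from the base axis. Payload 14.6 kg.
Tool frame: the origin (TCP) lies between the finger pads; the fingertips stand 8 mm ahead of it and the grasp point (between the pads) lies 11 mm behind it; z points along the fingers, y is the direction in which the jaws open and shut (so a half turn about z gives the same grasp; the last joint's range is limited). The gripper opens to 94 mm and grips with 3 to 60 N. Pads are 16 mm wide; open, the fingers measure 119 mm over their backs; the gripper's body (75 mm by 177 mm) begins 78 mm behind the grasp point.
Start: joints at [1.105, 0.3, 1.521, -0, 1.321, -0.067], TCP at [213.568, 506.831, 213.446] pointing down, gripper open.
Joint ranges: [-3.03, 3.03], [-0.79, 2.21], [0.23, 2.52], [-1.04, 4.18], [0, 3.07], [-2.55, 2.55]. Speed limits (rad/s): [2.22, 2.22, 2.57, 3.14, 3.14, 3.14].

### API

Orientations are given as [roll, pitch, yaw] about the fixed x, y, z axes, in that order (R = Rz(yaw) Ry(pitch) Rx(roll)).
In Python, from cell import manip gives the robot as it stands. The module is installed in compiled form; this text tells all that it offers.
- The arm moves only by the tool send_rows, never from a script. Its argument "series" is a list that holds one entry, the list of rows, each a list of 5 numbers: the opening, from 0 (shut) to 1 (fully open), then the shift along the tool's x, y, z in mm, then the turn about the tool's z in degrees. In form: [[[gripper, dx, dy, dz, roll], ...]]. A call has 1 to 10 rows; each row is the pose to reach, as a shift and turn from the pose commanded when the call began, along the tool's axes at that moment; what a row does not reach only later rows make up. A row lasts 1/10 s, in which the tool goes at most 50 mm and 8.59 degrees, less where a joint would pass 70% of its speed; a pose out of reach is approached as far as the arm can. A call with a gripper value outside its range is refused whole. The fingers move at their own pace and stop on an object; "newtons" is the grip in N (left out, the last holds). Time passes only in rows, so rows that repeat a pose let the fingers close. It gives the time, the measured TCP pose, the force and the opening at its end, in the units of the state.
- manip.read_state(): the state, without advancing time (a new reading comes with each control period).
- manip.camera(name): name is "side" or "top" or "wrist"; returns a dict with "img" (420x560x3 uint8, red, green, blue), "vfov" (degrees; the focal length in pixels is half the picture's height over the tangent of half this angle, whatever the lens; pixels are square), "cx", "cy" (the principal point, pixels), "pose" (4x4, takes a point from camera to world coordinates); the wrist camera has in their place "T_tool_cam" (4x4, takes a point from camera to tool coordinates, whose origin is the TCP and whose axes are the flange's). Camera axes: x right, y down, z forward; pixel columns grow to the right and rows downward; lengths in mm; the calibration is good to about 2 mm. A picture is of the moment at which its call begins: read the wrist's pose just before it. There is no depth.
- manip.sign_off(): hands the job in, once; it reports no verdict.
Trained networks look in a picture, given as the dict that the camera call returned (one of the last four; its "shot" number tells which), for a name from the list of things; names that differ only in an ending like _2 or _b are one class to them, and where a whole thing is asked for, a point or a joint stands for the part that bears it (a point fixed in the world has none). Each returns a list of dicts, best first, with "conf" (0 to 1); they miss things now and then, are a little off and sometimes report something else, mostly with a low value. They report only what shows in the picture. A call takes as long as a camera call. They do not tell look-alikes from the thing itself.
- manip.find_in(target, picture): "rect" ([left, top, width, height] in pixels, round what is visible of it).
- manip.silhouettes(target, picture): "pixels" (420x560 bool, what is visible of it) and "rect" ([left, top, width, height] in pixels, round what is visible of it).
The state is a dict: "clock": time; "joints": joint angles; "qd": joint speeds; "effort": joint torques, N m; "eef_pos": TCP position; "eef_rot": TCP orientation; "wrist_force": force on the tool from outside, world axes, zero at the start; "moment": the same for the moment, N m; "finger_gap": finger opening in mm.
Only numpy, scipy, OpenCV 4.12 (cv2) and the standard library are available. Lean on these libraries where they do the work, as an engineer would, in place of code of your own. Each camera call takes 0.05 s, during which the arm holds its last target. There are 200 camera calls.

## Working session

There is one attempt and no reset: what is moved stays moved. The work goes in short steps, Python scripts to look and compute and a tool call to move; the robot and the scene stay as the last step left them, time stands still between calls to the robot, and variables do not carry over. Pictures are saved under pics/ and viewed, about 8 in all and at most 12, crops included, and the job is handed in when it is done.

Besides the shell and the picture viewer there is one more tool, called after "Call:" by a JSON object that holds its "api" and its "payload". send_rows: Moves the arm, as the interface text tells. Its arguments: {"type":"object","properties":{"series":{"type":"array"},"newtons":{"type":"number"}},"required":["series"]}

```bash
mkdir -p pics; cat > h.py <<'E'
import numpy as np, cv2
from cell import manip
from scipy.spatial.transform import Rotation as R
def save(p,n,crop=None,scale=1):
    im=cv2.cvtColor(p["img"],cv2.COLOR_RGB2BGR)
    if crop: x,y,w,h=crop; im=im[y:y+h,x:x+w]
    if scale!=1: im=cv2.resize(im,None,fx=scale,fy=scale,interpolation=cv2.INTER_CUBIC)
    cv2.imwrite("pics/"+n,im)
def tool():
    s=manip.read_state(); T=np.eye(4); T[:3,:3]=R.from_euler('xyz',s["eef_rot"]).as_matrix(); T[:3,3]=s["eef_pos"]; return T
def shot(n):
    T=tool(); p=manip.camera(n)
    p["W"]=np.array(p["pose"]) if "pose" in p else T@np.array(p["T_tool_cam"])
    return p
def f(p): return p["img"].shape[0]/2/np.tan(np.radians(p["vfov"]/2))
def at(p,u,v,z):
    d=p["W"][:3,:3]@np.array([(u-p["cx"])/f(p),(v-p["cy"])/f(p),1]); o=p["W"][:3,3]
    return o+d*(z-o[2])/d[2]
def proj(p,X):
    c=np.linalg.inv(p["W"])@np.append(X,1); return c[:2]/c[2]*f(p)+[p["cx"],p["cy"]]
E
python3 - <<'E'
from h import *
print(manip.read_state())
a=shot("top");b=shot("side")
ims=[]
for n,p in(("top",a),("side",b)):
    print(n,p["W"].round(2).tolist(),p["vfov"],p["cx"],p["cy"])
    for t in["jig","carriage","cam_face","handle","stand","brush_pot","jar0","spare_cast"]:
        print(n,t,[(np.round(d["rect"]).tolist(),round(d["conf"],2)) for d in manip.find_in(t,p)])
save(a,"top.png",None,1.4);save(b,"side.png",None,1.4)
E
```

```text
{'clock': 0.0, 'joints': array([ 1.10540038e+00,  3.00462042e-01,  1.52159774e+00, -1.81105066e-05,
        1.32066972e+00, -6.65900732e-02]), 'qd': array([ 1.78842423e-03,  1.97806327e-03,  1.46682811e-03, -3.78634881e-04,
        4.38685905e-04, -8.57724267e-05]), 'effort': array([ 7.22408895e-04, -5.31803513e+01, -3.52744102e+01,  7.08603440e-02,
        2.43866531e-02, -4.72552301e-05]), 'eef_pos': array([213.4631092 , 506.61145878, 212.88424043]), 'eef_rot': array([-3.14045716e+00, -5.81438527e-05,  2.74279124e+00]), 'wrist_force': array([0.41588613, 0.6506101 , 0.0732217 ]), 'moment': array([ 0.01218083,  0.01123117, -0.03894485]), 'finger_gap': 94.08103544446175}
top [[0.0, -0.98, 0.2, 330.58], [-1.0, -0.0, -0.0, -4.37], [0.0, -0.2, -0.98, 1370.51], [0.0, 0.0, 0.0, 1.0]] 45.07551802268279 280.04352865874273 211.22061586827002
top jig [([274.0, 195.0, 38.0, 79.0], 0.79), ([152.0, 159.0, 20.0, 22.0], 0.44)]
top carriage [([144.0, 240.0, 31.0, 25.0], 0.37)]
top cam_face []
top handle [([368.0, 274.0, 21.0, 19.0], 0.84), ([379.0, 240.0, 16.0, 14.0], 0.47), ([347.0, 250.0, 15.0, 11
[... 472 characters left out ...]
, 606.8], [0.0, 0.0, 0.0, 1.0]] 54.56747494136054 276.4044538536374 215.4466903693853
side jig [([212.0, 225.0, 104.0, 77.0], 0.69), ([288.0, 229.0, 17.0, 13.0], 0.32)]
side carriage [([238.0, 244.0, 42.0, 30.0], 0.78), ([269.0, 161.0, 18.0, 25.0], 0.63)]
side cam_face [([284.0, 226.0, 18.0, 16.0], 0.55)]
side handle [([339.0, 297.0, 22.0, 38.0], 0.69), ([274.0, 304.0, 33.0, 70.0], 0.68), ([222.0, 147.0, 16.0, 24.0], 0.57)]
side stand [([320.0, 314.0, 54.0, 55.0], 0.93), ([245.0, 154.0, 18.0, 24.0], 0.6)]
side brush_pot [([136.0, 134.0, 34.0, 71.0], 0.65)]
side jar0 [([270.0, 161.0, 18.0, 21.0], 0.88), ([248.0, 152.0, 15.0, 28.0], 0.74), ([226.0, 146.0, 11.0, 28.0], 0.52)]
side spare_cast []
```

View pics/top.png

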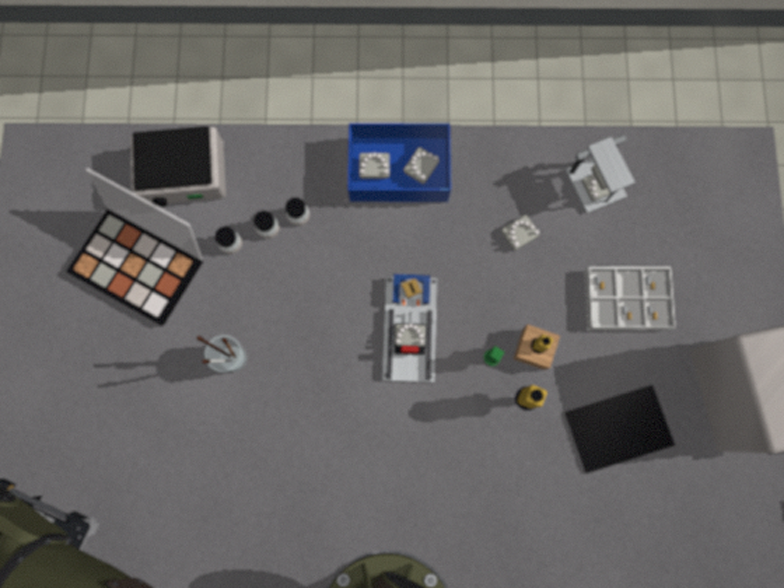

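View pics/side.png

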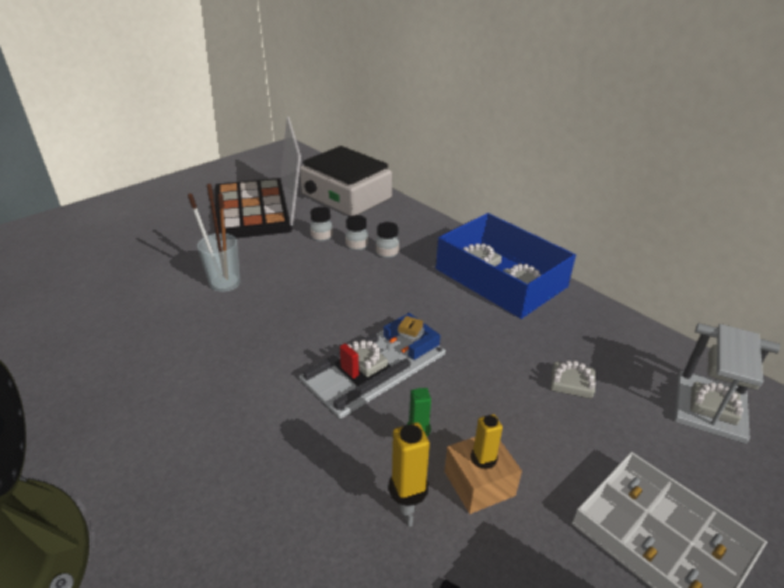

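Driver candidates in the top image: green (353,255), the large yellow one at (380,283), and the smaller yellow one in the wooden stand at (386,246). I choose the one in the stand. Next come rough positions from the full-resolution pictures.

```bash
python3 - <<'E'
from h import *
a=shot("top");b=shot("side")
S=1.4
def P(p,n,u,v,z): print(n,at(p,u/S,v/S,z).round(0))
P(a,"jig corner rearL(px)",383,380,10);P(a,"jig rearR",434,381,10)
P(a,"jig frontR",437,279,10);P(a,"jig frontL",386,279,10)
P(a,"cam",411,288,47);P(a,"tabtop",409,350,63)
P(a,"handletop",542,343,115)
P(a,"standTL",523,326,50);P(a,"standTR",558,334,50);P(a,"standBR",552,367,50);P(a,"standBL",518,360,50)
P(a,"green",494,354,60);P(a,"big",534,396,150)
P(b,"cam",410,325,47);P(b,"handletop",490,420,115);P(b,"tab top",348,348,63)
P(b,"jig rearL",302,374,10);P(b,"jig rearR",340,408,10);P(b,"jig frontR",443,352,10)
cs=np.array([[0,0]])
save(b,"c.png",(190,210,200,170),4)
E
```

```text
jig corner rearL(px) [441.  10.  10.]
jig rearR [440. -87.  10.]
jig frontR [640. -95.  10.]
jig frontL [639.   5.  10.]
cam [613. -43.  47.]
tabtop [492. -38.  63.]
handletop [ 499. -274.  115.]
standTL [ 540. -254.   50.]
standTR [ 525. -319.   50.]
standBR [ 463. -305.   50.]
standBL [ 476. -242.   50.]
green [ 486. -196.   60.]
big [ 403. -250.  150.]
cam [608. -47.  47.]
handletop [ 502. -281.  115.]
tab top [494. -39.  63.]
jig rearL [443.   8.  10.]
jig rearR [444. -80.  10.]
jig frontR [633. -97.  10.]
```

View pics/c.png

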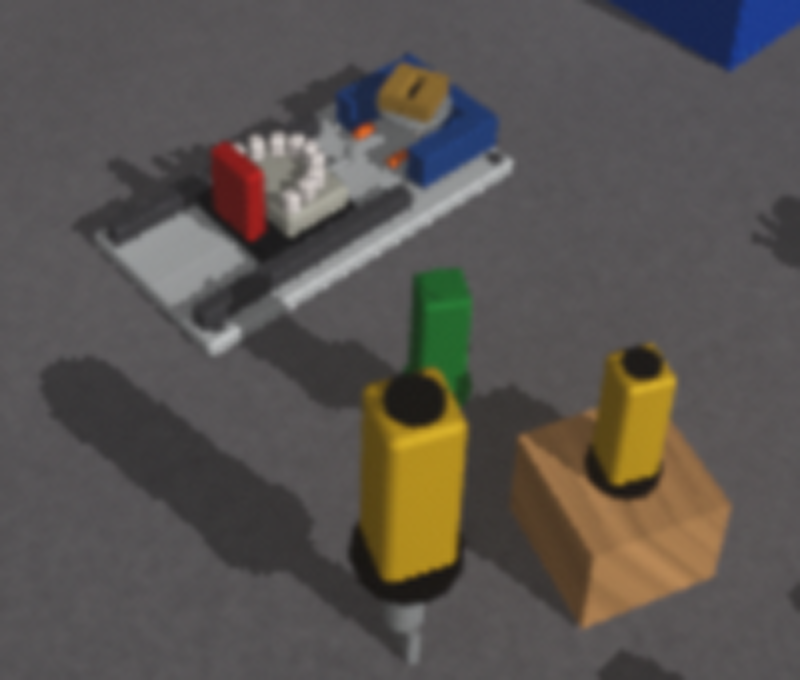

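The crop confirms it: small yellow driver in the wooden stand (640,420), big yellow one free-standing (415,480), green one behind it (440,330). The red tab is on the carriage and the slotted brass cam is at (415,90). I go above the jig for a close look.

Call:
{"api": "send_rows", "payload": {"series": [[[0,-50,-38,-9,-4],[0,-100,-76,-18,-8],[0,-150,-114,-27,-12],[0,-200,-152,-36,-16],[0,-250,-190,-45,-21],[0,-300,-228,-54,-21],[0,-350,-266,-63,-21],[0,-400,-304,-72,-21],[0,-450,-342,-80,-21],[0,-504,-381,-87,-21]]], "newtons": 20}}

```text
clock: 2.0
eef_pos: [461.5, 75.9, 283.9]
eef_rot: [3.141, 0.001, 3.109]
wrist_force: [0.2, 1.8, 0.7]
finger_gap: 17.4
```

Call:
{"api": "send_rows", "payload": {"series": [[[0,0,0,0,0],[0,0,0,0,0],[0,0,0,0,0],[0,0,0,0,0]]]}}

```text
clock: 2.4
eef_pos: [460.4, 79.0, 283.2]
eef_rot: [3.142, -0.0, 3.111]
wrist_force: [-0.2, 0.0, 0.9]
finger_gap: 0.2
```

```bash
python3 - <<'E'
from h import *
s=manip.read_state();print(s["eef_pos"],s["eef_rot"],s["wrist_force"],s["clock"],s["finger_gap"])
p=shot("wrist");print(np.array(p["T_tool_cam"]).round(3).tolist(),p["vfov"],p["cx"],p["cy"])
np.savez("w1.npz",W=p["W"],vfov=p["vfov"],cx=p["cx"],cy=p["cy"],img=p["img"])
for t in["jig","carriage","cam_face","handle","stand"]:
    print(t,[(np.round(d["rect"]).tolist(),round(d["conf"],2)) for d in manip.find_in(t,p)])
save(p,"w1.png",None,1.4)
E
```

```text
[460.39072793  78.99894929 283.2057238 ] [ 3.14151375e+00 -6.06732911e-05  3.11112836e+00] [-0.16608295  0.01279581  0.90997226] 2.4 0.1547033704038627
[[-0.0, -0.968, -0.252, 73.886], [1.0, 0.0, -0.001, 0.442], [0.001, -0.252, 0.968, -171.53], [0.0, 0.0, 0.0, 1.0]] 62.67927618831534 281.87701008340866 216.50537620850537
jig [([151.0, 169.0, 86.0, 149.0], 0.75)]
carriage [([167.0, 208.0, 49.0, 67.0], 0.62)]
cam_face [([396.0, 368.0, 27.0, 33.0], 0.65), ([176.0, 290.0, 20.0, 18.0], 0.59)]
handle [([0.0, 140.0, 31.0, 25.0], 0.95), ([10.0, 199.0, 74.0, 38.0], 0.86)]
stand [([0.0, 194.0, 42.0, 70.0], 0.71)]
```

View pics/w1.png

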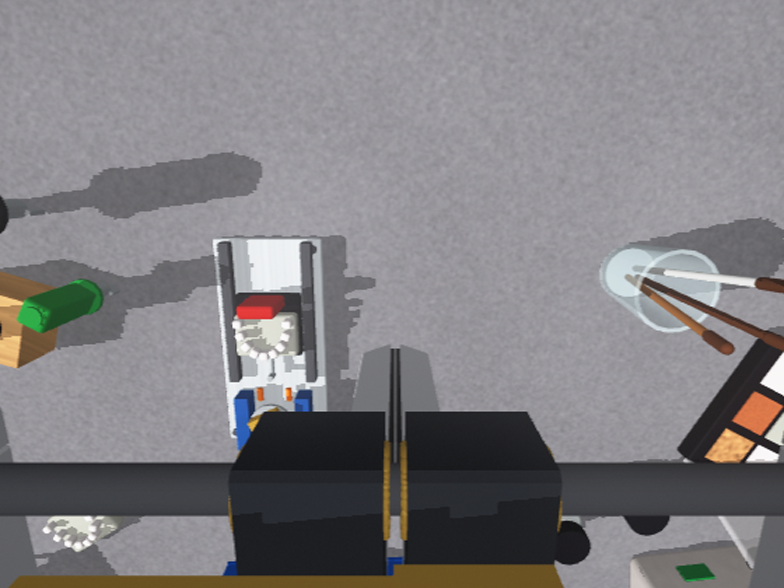

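The wrist view shows the jig at left, with the red tab at (260,307) and the plate corners at (214,238) and (322,240). Brush pot is at right, clear of the work. Computing jig yaw and tab.

```bash
python3 - <<'E'
from h import *
z=dict(np.load("w1.npz"));p=z;S=1.4
for n,u,v,h in[("TL",214,238,10),("BL",230,435,10),("TR",322,240,10),("R2",327,405,10),("railLtop",224,243,22),("railLbot",235,380,22),("railRtop",307,243,22),("railRbot",311,380,22),("green",60,305,60)]:
    print(n,at(p,u/S,v/S,h).round(1))
im=p["img"].astype(int);m=(im[...,0]>120)&(im[...,1]<60)&(im[...,2]<60)
m[:, :150]=0;m[:,230:]=0
ys,xs=np.nonzero(m);print(xs.min(),xs.max(),ys.min(),ys.max())
for y in range(ys.min(),ys.max()+1):
    x=xs[ys==y];print(y,x.min(),x.max(),im[y,x].mean(0).round(),at(p,x.min(),y,63).round(1)[:2],at(p,x.max()+1,y,63).round(1)[:2],at(p,180,y,21).round(1)[0])
E
```

```text
TL [435.2 -86.5  10. ]
BL [636.6 -95.2  10. ]
TR [440.   12.7  10. ]
R2 [606.    6.4  10. ]
railLtop [438.6 -73.6  22. ]
railLbot [571.  -78.8  22. ]
railRtop [440.9   0.9  22. ]
railRbot [573.2  -5.3  22. ]
green [ 482.2 -205.    60. ]
169 200 211 227
211 180 200 [124.  55.  56.] [478.1 -40.7] [478.8 -16.1] 487.9
212 179 200 [125.  55.  56.] [479.2 -42. ] [480.  -16.3] 489.2
213 176 199 [125.  55.  56.] [480.3 -45.6] [481.2 -17.5] 490.5
214 176 199 [125.  55.  56.] [481.5 -45.8] [482.4 -17.6] 491.9
215 175 198 [125.  54.  55.] [482.7 -47.1] [483.5 -18.9] 493.2
216 174 196 [126.  55.  55.] [483.9 -48.4] [484.7 -21.4] 494.5
217 172 196 [126.  54.  55.] [485.  -50.9] [485.9 -21.5] 495.9
218 170 194 [138.  55.  55.] [486.1 -53.3] [487. -24.] 497.2
219 169 195 [194.  57.  57.] [487.3 -54.7] [488.3 -22.9] 498.6
220 170 195 [207.  58.  58.] [488.6 -53.6] [489.5 -23. ] 499.9
221 169 195 [169.  57.  57.] [489.8 -54.9] [490.7 -23.1] 501.3
222 169 195 [168.  57.  57.] [491.  -55.1] [491.9 -23.2] 502.6
223 171 195 [209.  58.  58.] [492.3 -52.8] [493.2 -23.4] 504.0
224 170 195 [206.  58.  57.] [493.5 -54.2] [494.4 -23.5] 505.3
225 170 195 [219.  58.  57.] [494.7 -54.3] [495.6 -23.6] 506.7
226 171 194 [220.  58.  57.] [495.9 -53.3] [496.8 -24.9] 508.0
227 173 193 [213.  58.  57.] [497.2 -51. ] [498.  -26.2] 509.4
```

Call:
{"api": "send_rows", "payload": {"series": [[[0,-1,-45,0,0.5],[0,-1,-90,0,0.5],[0,-1,-117,20,0.5],[0,-1,-117,65,0.5],[0,-1,-117,110,0.5],[0,-1,-117,155,0.5],[0,-1,-117,200,0.5],[0,-1,-117,225,0.5],[0,-1,-117,235,0.5],[0,-1,-117,235,0.5]]]}}

```text
clock: 3.7
eef_pos: [457.8, -38.9, 47.8]
eef_rot: [3.141, -0.002, 3.101]
wrist_force: [0.6, -0.1, 0.7]
finger_gap: 0.7
```

Call:
{"api": "send_rows", "payload": {"series": [[[0,0,0,0,0],[0,0,0,0,0],[0,-4,0,0,0],[0,-8,0,0,0],[0,-10,0,0,0],[0,-12,0,0,0],[0,-14,0,0,0],[0,-16,0,0,0],[0,-16,0,0,0]]]}}

```text
clock: 4.6
eef_pos: [474.3, -39.7, 48.2]
eef_rot: [-3.142, -0.0, 3.101]
wrist_force: [-0.0, -0.2, -0.1]
finger_gap: 0.6
```

Call:
{"api": "send_rows", "payload": {"series": [[[0,-3,0,0,0],[0,-6,0,0,0],[0,-9,0,0,0],[0,-12,0,0,0],[0,-15,0,0,0],[0,-18,0,0,0],[0,-21,0,0,0],[0,-24,0,0,0],[0,-27,0,0,0],[0,-30,0,0,0]]]}}

```text
clock: 5.6
eef_pos: [504.2, -40.9, 48.2]
eef_rot: [3.142, -0.0, 3.101]
wrist_force: [-1.3, 0.9, 0.3]
finger_gap: 0.3
```

Call:
{"api": "send_rows", "payload": {"series": [[[0,-1,0,0,0],[0,-2,0,0,0],[0,-3,0,0,0],[0,-4,0,0,0],[0,-5,0,0,0],[0,-6,0,0,0],[0,-7,0,0,0],[0,-8,0,0,0],[0,-8,0,0,0]]]}}

```text
clock: 6.5
eef_pos: [512.2, -41.3, 48.2]
eef_rot: [-3.141, 0.0, 3.101]
wrist_force: [-0.8, 0.4, -0.3]
finger_gap: 0.3
```

```bash
python3 - <<'E'
from h import *
p=shot("wrist");save(p,"w2.png",(100,60,360,300),2.2)
im=p["img"].astype(int)
E
```

```text
(no output)
```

View pics/w2.png

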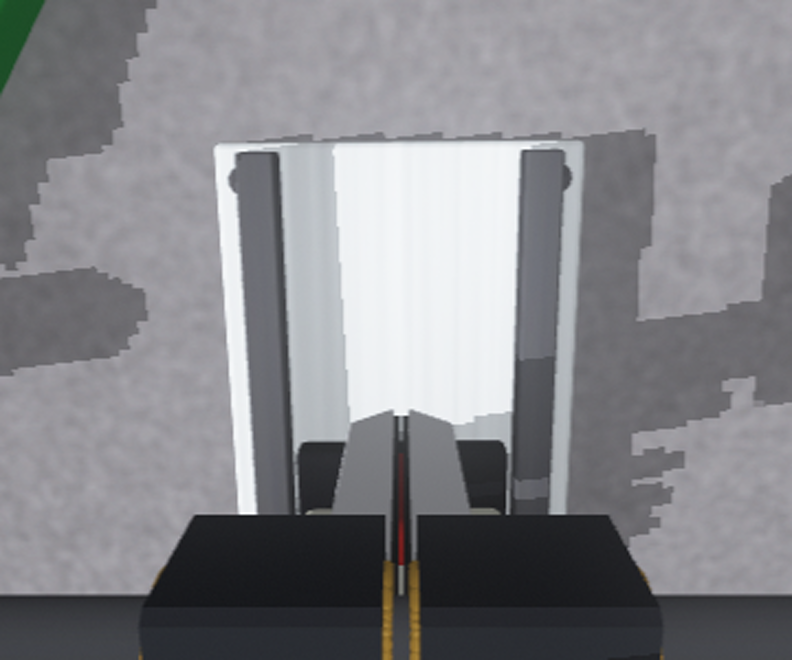

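The closed fingers are centred behind the tab, with the jig square in view. I continue gently to the buffers.

Call:
{"api": "send_rows", "payload": {"series": [[[0,-1,0,0,0],[0,-2,0,0,0],[0,-3,0,0,0],[0,-4,0,0,0],[0,-5,0,0,0],[0,-5,0,0,0]]]}}

```text
clock: 7.15
eef_pos: [516.9, -41.5, 48.3]
eef_rot: [-3.142, -0.001, 3.101]
wrist_force: [-4.4, 0.5, 3.3]
finger_gap: 0.6
```

Call:
{"api": "send_rows", "payload": {"series": [[[0,-0.5,0,0,0],[0,-1,0,0,0],[0,-1.5,0,0,0],[0,-2,0,0,0],[0,-2,0,0,0]]]}}

```text
clock: 7.65
eef_pos: [518.2, -41.5, 48.2]
eef_rot: [3.142, -0.002, 3.101]
wrist_force: [-9.2, 1.1, 7.6]
finger_gap: 0.5
```

Call:
{"api": "send_rows", "payload": {"series": [[[0,-0.5,0,0,0],[0,-1,0,0,0],[0,-1,0,0,0],[0,-1,0,0,0]]]}}

```text
clock: 8.05
eef_pos: [518.3, -41.5, 48.2]
eef_rot: [3.142, -0.005, 3.101]
wrist_force: [-18.6, 0.5, 13.3]
finger_gap: 0.6
```

Force rose sharply: probably the solid end behind the buffers. I back off and look.

Call:
{"api": "send_rows", "payload": {"series": [[[0,1,0,0,0],[0,2,0,0,0],[0,2,0,0,0]]]}}

```text
clock: 8.35
eef_pos: [517.7, -41.5, 48.2]
eef_rot: [-3.142, -0.001, 3.101]
wrist_force: [-5.8, 0.2, 3.6]
finger_gap: 0.4
```

Call:
{"api": "send_rows", "payload": {"series": [[[0,1,0,0,0],[0,2,0,0,0],[0,3,0,0,0],[0,3,0,0,0]]]}}

```text
clock: 8.75
eef_pos: [515.0, -41.4, 48.2]
eef_rot: [-3.142, 0.0, 3.101]
wrist_force: [-3.6, -0.2, 0.8]
finger_gap: 0.6
```

Call:
{"api": "send_rows", "payload": {"series": [[[0,10,0,0,0],[0,40,0,-30,0],[0,60,0,-75,0],[0,60,0,-120,0],[0,40,0,-160,0],[0,-5,0,-200,0],[0,-50,0,-210,0],[0,-95,0,-210,0],[0,-140,0,-210,0],[0,-140,0,-210,0]]]}}

```text
clock: 9.75
eef_pos: [657.8, -47.3, 254.2]
eef_rot: [3.141, -0.004, 3.101]
wrist_force: [-0.7, 0.5, -1.6]
finger_gap: 0.8
```

```bash
python3 - <<'E'
from h import *
s=manip.read_state();print(s["eef_pos"],s["wrist_force"],s["clock"])
p=shot("wrist")
np.savez("w3.npz",W=p["W"],vfov=p["vfov"],cx=p["cx"],cy=p["cy"],img=p["img"])
for t in["jig","carriage","cam_face","handle","stand"]:
    print(t,[(np.round(d["rect"]).tolist(),round(d["conf"],2)) for d in manip.find_in(t,p)])
save(p,"w3.png",None,1.4)
E
```

```text
[657.81351246 -47.26199988 254.17585932] [-0.66171353  0.51430772 -1.55238707] 9.75
jig [([235.0, 1.0, 93.0, 179.0], 0.71), ([0.0, 29.0, 56.0, 40.0], 0.41)]
carriage [([255.0, 61.0, 54.0, 78.0], 0.63)]
cam_face [([267.0, 135.0, 36.0, 38.0], 0.81)]
handle [([0.0, 27.0, 57.0, 42.0], 0.84), ([133.0, 0.0, 26.0, 19.0], 0.56), ([554.0, 209.0, 6.0, 23.0], 0.52)]
stand [([4.0, 9.0, 100.0, 91.0], 0.8)]
```

View pics/w3.png

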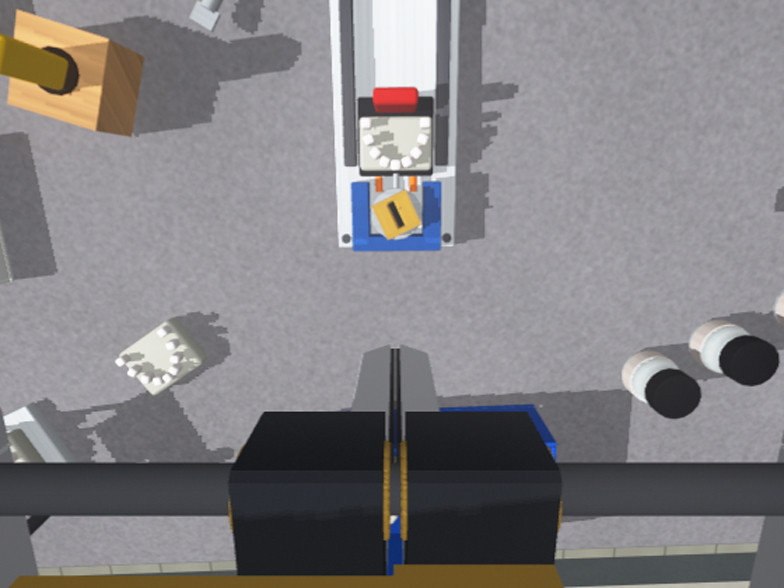

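The view shows the carriage against the orange buffers (378,183)/(413,183) and the cam square at (397,213) with its slot tilted. Measuring slot, cam and stand.

```bash
python3 - <<'E'
from h import *
p=dict(np.load("w3.npz"));S=1.4
im=p["img"];c=im[125:180,250:320].astype(int)
h=cv2.cvtColor(im,cv2.COLOR_RGB2HSV)[125:180,250:320].astype(int)
br=((h[...,0]>12)&(h[...,0]<28)&(h[...,1]>110)&(h[...,2]>110)).astype(np.uint8)
n,l,st,ce=cv2.connectedComponentsWithStats(br);k=1+st[1:,4].argmax();br=(l==k).astype(np.uint8)
hull=cv2.convexHull(np.argwhere(br)[:,::-1].astype(np.int32))
M=np.zeros_like(br);cv2.fillConvexPoly(M,hull,1)
print("brass",st[k]);
gray=c.sum(2);M=cv2.erode(M,np.ones((5,5)))
d=((gray<200)&(M>0));ys,xs=np.nonzero(d);print("slot px",d.sum(),xs.mean()+250,ys.mean()+125)
w=np.array([at(p,x+250,y+125,46)[:2] for x,y in zip(xs,ys)]);m=w.mean(0)
u,s,v=np.linalg.svd(w-m);print("slot",m,"ang",np.degrees(np.arctan2(v[0,1],v[0,0])),s/np.sqrt(len(w))*np.sqrt(12))
print("jig front corners",at(p,340/S,245/S,10),at(p,452/S,243/S,10))
r=hull[:,0,:]+[250,125];w=np.array([at(p,x,y,47)[:2] for x,y in r],dtype=np.float32);q=cv2.minAreaRect(w);print("brass rect",q)
print("tab rear top", at(p,396/S,88/S,50))
for n,u,v in[("A",12,100),("B",18,10),("C",133,133),("D",143,57),("D2",102,122)]: print(n,at(p,u/S,v/S,50).round(1),at(p,u/S,v/S,0).round(1))
print("collar",at(p,60/S,72/S,57))
save(p,"w4.png",(0,0,340,190),2.3)
E
```

```text
brass [ 16  11  34  35 620]
slot px 50 282.7 153.04
slot [610.77198902 -44.33535724] ang 23.74637754207346 [19.16851262  3.02205908]
jig front corners [637.3941105  -93.52692498  10.        ] [639.61110797   3.04583719  10.        ]
brass rect ((611.098388671875, -44.21612548828125), (28.283750534057617, 28.279821395874023), 23.500242233276367)
tab rear top [520.75197786 -40.55968508  50.        ]
A [ 517.4 -319.5   50. ] [ 508.4 -356.1    0. ]
B [ 459.7 -301.4   50. ] [ 443.1 -335.7    0. ]
C [ 543.5 -235.6   50. ] [ 538.1 -261.1    0. ]
D [ 493.  -219.5   50. ] [ 480.8 -242.9    0. ]
D2 [ 535. -257.   50.] [ 528.4 -285.4    0. ]
collar [ 501.83965637 -276.23382588   57.        ]
```

View pics/w4.png

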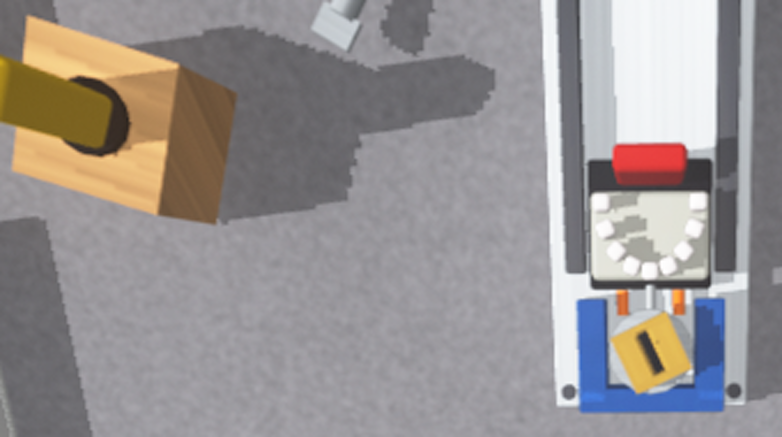

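Slot is at about (611,-44), 23.6° from world x. The crop shows the stand with the driver leaning only by perspective. Now above the driver.

Call:
{"api": "send_rows", "payload": {"series": [[[0,25,-40,5,0],[0.3,50,-80,10,0],[0.5,75,-120,15,0],[0.7,100,-160,20,0],[0.7,125,-200,30,0],[0.7,148,-236,39,0],[0.7,148,-236,39,0],[0.7,148,-236,39,0],[0.7,148,-236,39,0]]]}}

```text
clock: 10.95
eef_pos: [497.8, -276.0, 220.1]
eef_rot: [-3.141, 0.001, 3.101]
wrist_force: [-0.5, 0.1, -0.0]
finger_gap: 61.1
```

```bash
python3 - <<'E'
from h import *
s=manip.read_state();print(s["eef_pos"],s["eef_rot"],s["finger_gap"],s["joints"].round(2))
p=shot("wrist")
np.savez("w5.npz",W=p["W"],vfov=p["vfov"],cx=p["cx"],cy=p["cy"],img=p["img"])
for t in["handle","stand"]:
    print(t,[(np.round(d["rect"]).tolist(),round(d["conf"],2)) for d in manip.find_in(t,p)])
save(p,"w5.png",(130,90,300,240),2.6)
E
```

```text
[ 497.78655576 -276.02598841  220.12347639] [-3.14103225e+00  1.33820303e-03  3.10136822e+00] 61.080587826945965 [-0.57  0.34  1.46  0.    1.35 -2.1 ]
handle [([255.0, 192.0, 35.0, 46.0], 0.89), ([295.0, 0.0, 59.0, 83.0], 0.78), ([458.0, 208.0, 78.0, 66.0], 0.38)]
stand [([237.0, 159.0, 79.0, 81.0], 0.77)]
```

View pics/w5.png

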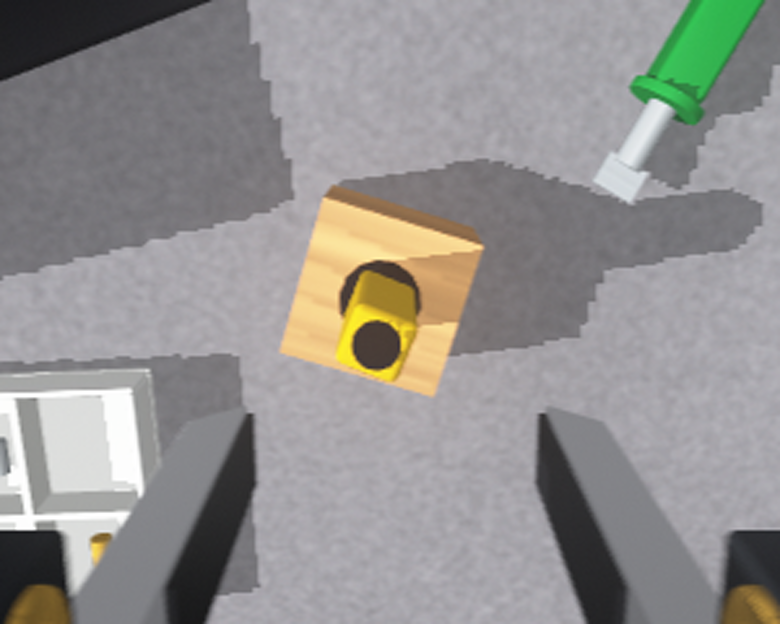

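Top of the driver is the yellow square around the black dot at crop (376,345), stand edges at about 16°. Measuring centre and yaw.

```bash
python3 - <<'E'
from h import *
p=dict(np.load("w5.npz"));S=2.6
W=lambda u,v,z: at(p,130+u/S,90+v/S,z)[:2]
c=[W(*q,50) for q in[(325,198),(482,246),(435,396),(281,353)]]
print("stand",np.mean(c,0),[np.degrees(np.arctan2(*(c[(i+1)%4]-c[i])[::-1])).round(1) for i in range(4)])
im=p["img"];h=cv2.cvtColor(im,cv2.COLOR_RGB2HSV)
r=slice(185,245),slice(250,300)
y=((h[...,0]>20)&(h[...,0]<32)&(h[...,1]>200)&(h[...,2]>180))
m=np.zeros(y.shape,np.uint8);m[r]=y[r];print(m.sum())
ys,xs=np.nonzero(m);print("bright bbox",xs.min(),xs.max(),ys.min(),ys.max())
w=np.array([at(p,a,b,115)[:2] for a,b in zip(xs,ys)],dtype=np.float32);print("top rect",cv2.minAreaRect(w))
k=np.zeros(y.shape,np.uint8);k[r]=(im[r].max(2)<70);n,l,st,ce=cv2.connectedComponentsWithStats(k)
for i in range(1,n):
    if st[i,4]>40: print("dark",st[i],at(p,*ce[i],115),at(p,*ce[i],55))
b=[W(*q,115) for q in[(337,362),(396,382),(416,326)]]
print(np.array(b),[np.degrees(np.arctan2(*(b[i+1]-b[i])[::-1])) for i in(0,1)])
# collar far edge points
print("collar L/R/top",W(340,297,55),W(420,297,55),W(380,261,55))
save(p,"w6.png",(240,180,70,65),10)
E
```

```text
stand [ 501.08337743 -281.73345089] [np.float64(70.7), np.float64(-18.3), np.float64(-108.6), np.float64(160.7)]
279
bright bbox 260 289 199 235
top rect ((496.93084716796875, -282.5184020996094), (21.832870483398438, 26.06064224243164), 65.42389678955078)
[[ 506.21787005 -294.95739987]
 [ 513.72688105 -276.24745978]
 [ 495.26841565 -269.13386001]] [np.float64(68.1325305008874), np.float64(158.92412864531988)]
collar L/R/top [ 498.1143478  -297.19743303] [ 499.34113944 -266.4682464 ] [ 484.71553985 -281.2080545 ]
```

View pics/w6.png

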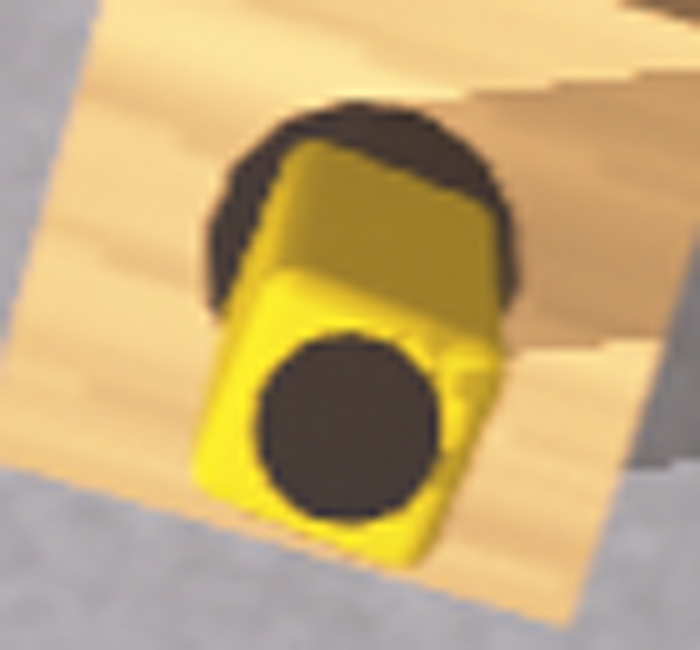

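Handle centre ≈ (500.5,-282), flats at 66°/-24°, matching the stand centre. Grasping with tool yaw ≈ 156°.

Call:
{"api": "send_rows", "payload": {"series": [[[0.55,-3,-6,0,7],[0.55,-3,-6,10,14],[0.55,-3,-6,25,21],[0.55,-3,-6,50,21],[0.55,-3,-6,75,21],[0.55,-3,-6,100,21],[0.55,-3,-6,120,21],[0.55,-3,-6,135,21],[0.55,-3,-6,146,21],[0.55,-3,-6,146,21]]]}}

```text
clock: 12.1
eef_pos: [499.9, -282.5, 72.2]
eef_rot: [3.141, -0.002, 2.735]
wrist_force: [-0.0, 0.1, 0.3]
finger_gap: 51.4
```

Call:
{"api": "send_rows", "payload": {"series": [[[0.4,0,0,0,0],[0.3,0,0,0,0],[0.25,0,0,0,0],[0.22,0,0,0,0],[0.15,0,0,0,0],[0.1,0,0,0,0],[0.1,0,0,0,0],[0.1,0,0,0,0]]], "newtons": 15}}

```text
clock: 12.9
eef_pos: [500.3, -283.1, 73.7]
eef_rot: [-3.141, 0.001, 2.734]
wrist_force: [-1.0, 0.9, 6.0]
finger_gap: 21.9
```

Call:
{"api": "send_rows", "payload": {"series": [[[0.1,0,0,0,0],[0.1,0,0,0,0]]], "newtons": 45}}

```text
clock: 13.1
eef_pos: [500.3, -283.1, 73.7]
eef_rot: [-3.142, 0.001, 2.734]
wrist_force: [-1.3, 0.4, 5.5]
finger_gap: 22.0
```

```bash
python3 - <<'E'
from h import *
s=manip.read_state();print(s)
E
```

```text
{'clock': 13.1, 'joints': array([-5.78602638e-01,  5.03133020e-01,  1.58400036e+00,  4.76632792e-05,
        1.05381722e+00, -1.74191816e+00]), 'qd': array([-1.03671924e-03, -4.30664198e-04,  6.50403036e-05, -2.21521365e-03,
        1.66056233e-03,  3.30021700e-04]), 'effort': array([-2.58012386e-01, -5.68116903e+01, -2.93347031e+01, -1.11705917e-01,
       -3.12251430e-01, -3.59646794e-03]), 'eef_pos': array([ 500.31735799, -283.06513181,   73.69870536]), 'eef_rot': array([-3.14152416e+00,  6.39741507e-04,  2.73408832e+00]), 'wrist_force': array([-1.30998253,  0.44535475,  5.47655818]), 'moment': array([0.23645499, 0.19067467, 0.02563046]), 'finger_gap': 21.996073700768928}
```

Call:
{"api": "send_rows", "payload": {"series": [[[0.1,0,0,-5,0],[0.1,0,0,-12,0],[0.1,0,0,-22,0],[0.1,0,0,-35,0],[0.1,0,0,-50,0],[0.1,0,0,-70,0],[0.1,0,0,-90,0],[0.1,0,0,-110,0],[0.1,0,0,-130,0],[0.1,0,0,-130,0]]]}}

```text
clock: 14.1
eef_pos: [500.9, -283.5, 206.7]
eef_rot: [-3.141, 0.005, 2.734]
wrist_force: [0.5, -1.5, -0.9]
finger_gap: 21.9
```

```bash
python3 - <<'E'
from h import *
s=manip.read_state();print(s["eef_pos"],s["eef_rot"],s["finger_gap"],s["wrist_force"],s["moment"])
p=shot("wrist")
np.savez("w7.npz",W=p["W"],T=p["T_tool_cam"],vfov=p["vfov"],cx=p["cx"],cy=p["cy"],img=p["img"])
q=dict(p);q["W"]=np.array(p["T_tool_cam"])
print("expected tip",proj(q,[0,0,64]),"blade top",proj(q,[0,0,50]))
save(p,"w7.png",(200,150,160,120),4.5)
E
```

```text
[ 500.92493001 -283.51418116  206.72977087] [-3.14064946  0.00513452  2.73409748] 21.9093925440996 [ 0.4580105  -1.46836412 -0.8681356 ] [ 0.02609291 -0.01313261 -0.01802399]
expected tip [282.17346824 233.62086741] blade top [282.1718364  239.83619437]
```

View pics/w7.png

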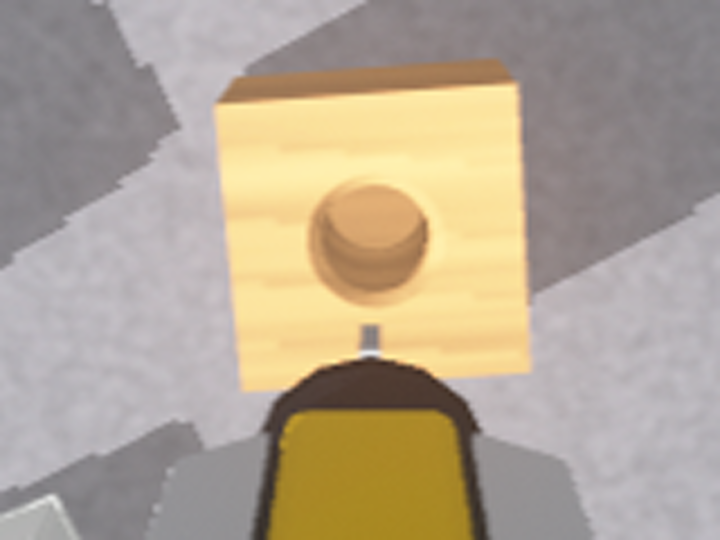

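The blade is edge-on in this view (crop (370,335)): its width lies along tool x and the tip is where expected. The stand's empty hole is visible. So insertion yaw ≈ 3.553; moving above the cam.

Call:
{"api": "send_rows", "payload": {"series": [[[0.1,0,30,0,-6],[0.1,-1,60,0,-12],[0.1,-2,95,0,-18],[0.1,-3,130,0,-24],[0.1,-4,165,0,-30],[0.1,-5,200,0,-36],[0.1,-6,230,0,-42],[0.1,-6,255,0,-47],[0.1,-6,263,10,-47],[0.1,-6,263.5,25,-47]]]}}

```text
clock: 15.15
eef_pos: [610.1, -42.9, 176.9]
eef_rot: [3.142, -0.0, -2.73]
wrist_force: [0.1, -1.0, -1.7]
finger_gap: 21.8
```

Call:
{"api": "send_rows", "payload": {"series": [[[0.1,0,0,10,0],[0.1,0,0,20,0],[0.1,0,0,20,0],[0.1,0,0,20,0],[0.1,0,0,20,0]]]}}

```text
clock: 15.65
eef_pos: [610.3, -43.8, 158.9]
eef_rot: [-3.141, 0.001, -2.729]
wrist_force: [0.2, 0.2, -1.0]
finger_gap: 21.7
```

```bash
python3 - <<'E'
from h import *
s=manip.read_state();print(s["eef_pos"],s["eef_rot"],s["finger_gap"],s["wrist_force"],s["moment"],s["joints"].round(2))
p=shot("wrist")
np.savez("w8.npz",W=p["W"],T=p["T_tool_cam"],vfov=p["vfov"],cx=p["cx"],cy=p["cy"],img=p["img"])
q=dict(p);q["W"]=np.array(p["T_tool_cam"])
print("tip",proj(q,[0,0,64]),proj(q,[9,0,64]))
save(p,"w8.png",(200,130,160,120),4.5)
E
```

```text
[610.26904216 -43.79849845 158.86768097] [-3.14103229e+00  8.54813254e-04 -2.72938115e+00] 21.71321722143627 [ 0.24666954  0.24189632 -1.04514735] [0.06002412 0.06745538 0.01977355] [-0.13  0.48  1.4  -0.    1.26 -2.11]
tip [281.05259387 233.4287138 ] [281.04431591 221.28315787]
```

View pics/w8.png

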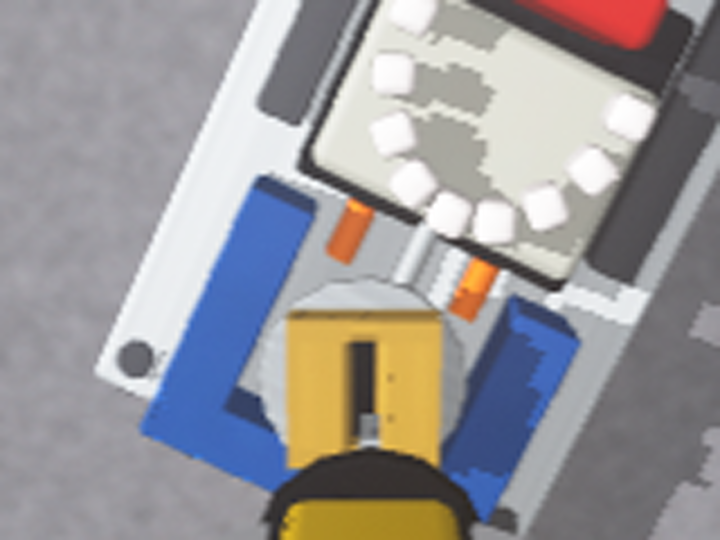

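The slot (crop (364,385)) and the blade end (369,430) are nearly in line. Correction -0.8 mm in tool y, angle already parallel. Descending slowly.

Call:
{"api": "send_rows", "payload": {"series": [[[0.1,0,-0.8,6,0],[0.1,0,-0.8,14,0],[0.1,0,-0.8,22,0],[0.1,0,-0.8,30,0],[0.1,0,-0.8,36,0],[0.1,0,-0.8,41,0],[0.1,0,-0.8,44,0],[0.1,0,-0.8,46,0],[0.1,0,-0.8,46,0]]]}}

```text
clock: 16.6
eef_pos: [610.4, -44.2, 112.1]
eef_rot: [3.142, -0.0, -2.729]
wrist_force: [-0.5, -0.1, -1.4]
finger_gap: 21.7
```

Call:
{"api": "send_rows", "payload": {"series": [[[0.1,0,0,1,0],[0.1,0,0,2,0],[0.1,0,0,3,0],[0.1,0,0,4,0],[0.1,0,0,4,0]]]}}

```text
clock: 17.1
eef_pos: [610.4, -44.2, 108.2]
eef_rot: [-3.141, -0.0, -2.729]
wrist_force: [0.2, -0.7, -1.7]
finger_gap: 21.7
```

Call:
{"api": "send_rows", "payload": {"series": [[[0.1,0,0,1,0],[0.1,0,0,2,0],[0.1,0,0,2,0]]]}}

```text
clock: 17.4
eef_pos: [610.4, -44.2, 106.1]
eef_rot: [-3.141, -0.0, -2.729]
wrist_force: [1.0, -0.3, -1.6]
finger_gap: 21.4
```

Call:
{"api": "send_rows", "payload": {"series": [[[0.1,0,0,0.8,0],[0.1,0,0,1.5,0],[0.1,0,0,1.5,2],[0.1,0,0,1.5,4],[0.1,0,0,1.5,6],[0.1,0,0,1.5,8],[0.1,0,0,1.5,10],[0.1,0,0,1.5,12],[0.1,0,0,1.5,12]]]}}

```text
clock: 18.3
eef_pos: [610.4, -44.6, 104.7]
eef_rot: [-3.141, 0.0, -2.939]
wrist_force: [1.0, -3.6, -2.1]
finger_gap: 21.8
```

```bash
cat > m.py <<'E'
from h import *
s=manip.read_state();print(s["eef_pos"].round(1),"yaw",round(np.degrees(s["eef_rot"][2]),2),"F",s["wrist_force"].round(1),"M",s["moment"].round(3),round(s["finger_gap"],1),s["clock"],"q6eff",s["effort"][5].round(3))
E
python3 m.py
```

```text
[610.4 -44.6 104.7] yaw -168.38 F [ 1.  -3.6 -2.1] M [-1.051 -0.272  0.056] 21.8 18.3 q6eff 0.713
```

Call:
{"api": "send_rows", "payload": {"series": [[[0.1,0,0,0,2],[0.1,0,0,0,4],[0.1,0,0,0,6],[0.1,0,0,0,8],[0.1,0,0,0,10],[0.1,0,0,0,12],[0.1,0,0,0,14],[0.1,0,0,0,16],[0.1,0,0,0,16]]]}}

```text
clock: 19.2
eef_pos: [610.4, -44.2, 104.7]
eef_rot: [-3.142, -0.0, 3.066]
wrist_force: [1.1, -1.5, -1.6]
finger_gap: 21.6
```

```bash
python3 m.py
```

```text
[610.4 -44.2 104.7] yaw 175.68 F [ 1.1 -1.5 -1.6] M [-0.581 -0.148  0.023] 21.6 19.2 q6eff 0.714
```

Call:
{"api": "send_rows", "payload": {"series": [[[0.1,0,0,0,2],[0.1,0,0,0,4],[0.1,0,0,0,6],[0.1,0,0,0,8],[0.1,0,0,0,10],[0.1,0,0,0,12],[0.1,0,0,0,12]]]}}

```text
clock: 19.9
eef_pos: [610.4, -43.9, 104.7]
eef_rot: [3.141, -0.0, 2.857]
wrist_force: [1.3, -0.4, -1.5]
finger_gap: 22.2
```

```bash
python3 m.py
```

```text
[610.4 -43.9 104.7] yaw 163.71 F [ 1.3 -0.4 -1.5] M [ 0.009 -0.296  0.069] 22.2 19.9 q6eff 0.717
```

Call:
{"api": "send_rows", "payload": {"series": [[[0.1,0,0,0,2],[0.1,0,0,0,4],[0.1,0,0,0,6],[0.1,0,0,0,8],[0.1,0,0,0,8]]]}}

```text
clock: 20.4
eef_pos: [610.5, -43.8, 104.7]
eef_rot: [3.141, -0.0, 2.718]
wrist_force: [0.8, 2.0, -1.9]
finger_gap: 21.6
```

```bash
python3 m.py
```

```text
[610.5 -43.8 104.7] yaw 155.74 F [ 0.8  2.  -1.9] M [ 0.405 -0.409  0.126] 21.6 20.4 q6eff 0.722
```

Call:
{"api": "send_rows", "payload": {"series": [[[0.1,0,0,0,1],[0.1,0,0,0,2],[0.1,0,0,0,3],[0.1,0,0,0,4],[0.1,0,0,0,4]]]}}

```text
clock: 20.9
eef_pos: [610.5, -43.8, 104.7]
eef_rot: [3.141, -0.0, 2.646]
wrist_force: [3.5, 4.9, -2.9]
finger_gap: 21.9
```

```bash
python3 m.py
```

```text
[610.5 -43.8 104.7] yaw 151.6 F [ 3.5  4.9 -2.9] M [ 1.108 -0.715  0.065] 21.9 20.9 q6eff 0.366
```

Call:
{"api": "send_rows", "payload": {"series": [[[0.1,0,0,0,1],[0.1,0,0,0,2],[0.1,0,0,0,3],[0.1,0,0,0,3]]]}}

```text
clock: 21.3
eef_pos: [610.5, -43.7, 104.8]
eef_rot: [3.141, -0.0, 2.594]
wrist_force: [2.8, 4.4, -3.5]
finger_gap: 21.6
```

```bash
python3 m.py
```

```text
[610.5 -43.7 104.8] yaw 148.6 F [ 2.8  4.4 -3.5] M [ 1.274 -0.779  0.06 ] 21.6 21.3 q6eff 0.369
```

Call:
{"api": "send_rows", "payload": {"series": [[[0.1,0,0,0,1],[0.1,0,0,0,2],[0.1,0,0,0,3],[0.1,0,0,0,3]]]}}

```text
clock: 21.7
eef_pos: [610.6, -43.7, 104.7]
eef_rot: [3.141, -0.0, 2.541]
wrist_force: [3.4, 5.0, -3.0]
finger_gap: 21.8
```

```bash
python3 m.py
```

```text
[610.6 -43.7 104.7] yaw 145.6 F [ 3.4  5.  -3. ] M [ 1.349 -0.843  0.089] 21.8 21.7 q6eff 0.37
```

Call:
{"api": "send_rows", "payload": {"series": [[[0.1,0,0,0,1],[0.1,0,0,0,2],[0.1,0,0,0,3],[0.1,0,0,0,3]]]}}

```text
clock: 22.1
eef_pos: [610.6, -43.6, 104.8]
eef_rot: [3.141, -0.0, 2.489]
wrist_force: [4.0, 5.7, -3.1]
finger_gap: 21.7
```

```bash
python3 m.py
```

```text
[610.6 -43.6 104.8] yaw 142.6 F [ 4.   5.7 -3.1] M [ 1.412 -0.881  0.095] 21.7 22.1 q6eff 0.376
```

Call:
{"api": "send_rows", "payload": {"series": [[[0.1,0,0,0,1],[0.1,0,0,0,2],[0.1,0,0,0,3],[0.1,0,0,0,3]]]}}

```text
clock: 22.5
eef_pos: [610.6, -43.6, 104.7]
eef_rot: [3.14, -0.0, 2.437]
wrist_force: [3.6, 5.0, -2.8]
finger_gap: 21.7
```

```bash
python3 m.py
```

```text
[610.6 -43.6 104.7] yaw 139.6 F [ 3.6  5.  -2.8] M [ 1.488 -0.936  0.1  ] 21.7 22.5 q6eff 0.412
```

Call:
{"api": "send_rows", "payload": {"series": [[[0.1,0,0,0,1],[0.1,0,0,0,2],[0.1,0,0,0,3],[0.1,0,0,0,3]]]}}

```text
clock: 22.9
eef_pos: [610.7, -43.5, 104.8]
eef_rot: [3.14, -0.0, 2.384]
wrist_force: [4.3, 5.8, -4.6]
finger_gap: 21.8
```

```bash
python3 m.py
```

```text
[610.7 -43.5 104.8] yaw 136.6 F [ 4.3  5.8 -4.6] M [ 1.51  -1.165  0.141] 21.8 22.9 q6eff 0.411
```

Call:
{"api": "send_rows", "payload": {"series": [[[0.1,0,0,0,1],[0.1,0,0,0,2],[0.1,0,0,0,2]]]}}

```text
clock: 23.2
eef_pos: [610.8, -43.5, 104.8]
eef_rot: [3.14, -0.0, 2.349]
wrist_force: [5.1, 5.6, -4.5]
finger_gap: 21.6
```

```bash
python3 m.py
```

```text
[610.8 -43.5 104.8] yaw 134.61 F [ 5.1  5.6 -4.5] M [ 1.587 -1.137  0.196] 21.6 23.2 q6eff 0.432
```

Call:
{"api": "send_rows", "payload": {"series": [[[0.1,0,0,0,1],[0.1,0,0,0,2],[0.1,0,0,0,2]]]}}

```text
clock: 23.5
eef_pos: [610.7, -43.5, 104.8]
eef_rot: [3.14, -0.0, 2.314]
wrist_force: [5.1, 7.0, -3.4]
finger_gap: 21.6
```

```bash
python3 m.py
```

```text
[610.7 -43.5 104.8] yaw 132.61 F [ 5.1  7.  -3.4] M [ 1.624 -1.184  0.222] 21.6 23.5 q6eff 0.469
```

Call:
{"api": "send_rows", "payload": {"series": [[[0.1,0,0,0,0.7],[0.1,0,0,0,1.5],[0.1,0,0,0,1.5]]]}}

```text
clock: 23.8
eef_pos: [610.8, -43.4, 104.8]
eef_rot: [3.14, -0.0, 2.288]
wrist_force: [5.3, 6.1, -4.7]
finger_gap: 22.0
```

```bash
python3 m.py
```

```text
[610.8 -43.4 104.8] yaw 131.12 F [ 5.3  6.1 -4.7] M [ 1.668 -1.246  0.187] 22.0 23.8 q6eff 0.429
```

Call:
{"api": "send_rows", "payload": {"series": [[[0.1,0,0,0,0.8],[0.1,0,0,0,1.5],[0.1,0,0,0,1.5]]]}}

```text
clock: 24.1
eef_pos: [610.8, -43.4, 104.8]
eef_rot: [3.14, -0.0, 2.262]
wrist_force: [4.7, 7.2, -4.5]
finger_gap: 21.8
```

```bash
python3 m.py
```

```text
[610.8 -43.4 104.8] yaw 129.62 F [ 4.7  7.2 -4.5] M [ 1.659 -1.262  0.268] 21.8 24.1 q6eff 0.401
```

Call:
{"api": "send_rows", "payload": {"series": [[[0.1,0,0,0,0.7],[0.1,0,0,0,1.5],[0.1,0,0,0,1.5]]]}}

```text
clock: 24.4
eef_pos: [610.8, -43.4, 104.8]
eef_rot: [3.14, -0.0, 2.236]
wrist_force: [6.6, 6.7, -4.0]
finger_gap: 21.9
```

```bash
python3 m.py
```

```text
[610.8 -43.4 104.8] yaw 128.12 F [ 6.6  6.7 -4. ] M [ 1.709 -1.29   0.136] 21.9 24.4 q6eff 0.442
```

Call:
{"api": "send_rows", "payload": {"series": [[[0.1,0,0,0,0.7],[0.1,0,0,0,1.5],[0.1,0,0,0,1.5]]]}}

```text
clock: 24.7
eef_pos: [610.9, -43.4, 104.8]
eef_rot: [3.14, -0.0, 2.21]
wrist_force: [5.5, 7.5, -4.7]
finger_gap: 21.6
```

```bash
python3 m.py
```

```text
[610.9 -43.4 104.8] yaw 126.62 F [ 5.5  7.5 -4.7] M [ 1.738 -1.38   0.229] 21.6 24.7 q6eff 0.44
```

Call:
{"api": "send_rows", "payload": {"series": [[[0.1,0,0,0,0.7],[0.1,0,0,0,1.5],[0.1,0,0,0,1.5]]]}}

```text
clock: 25.0
eef_pos: [610.9, -43.4, 104.8]
eef_rot: [3.14, -0.0, 2.184]
wrist_force: [5.8, 7.2, -3.7]
finger_gap: 21.7
```

```bash
python3 m.py
```

```text
[610.9 -43.4 104.8] yaw 125.12 F [ 5.8  7.2 -3.7] M [ 1.733 -1.408  0.206] 21.7 25.0 q6eff 0.453
```

Call:
{"api": "send_rows", "payload": {"series": [[[0.1,0,0,0,0.7],[0.1,0,0,0,1.5],[0.1,0,0,0,1.5]]]}}

```text
clock: 25.3
eef_pos: [610.9, -43.3, 104.8]
eef_rot: [3.14, -0.0, 2.158]
wrist_force: [6.3, 7.3, -4.4]
finger_gap: 21.9
```

```bash
python3 m.py
```

```text
[610.9 -43.3 104.8] yaw 123.62 F [ 6.3  7.3 -4.4] M [ 1.826 -1.418  0.248] 21.9 25.3 q6eff 0.445
```

Call:
{"api": "send_rows", "payload": {"series": [[[0.1,0,0,0,0.7],[0.1,0,0,0,1.5],[0.1,0,0,0,1.5]]]}}

```text
clock: 25.6
eef_pos: [611.0, -43.4, 104.8]
eef_rot: [3.14, -0.0, 2.131]
wrist_force: [6.1, 6.6, -4.7]
finger_gap: 21.9
```

```bash
python3 m.py
```

```text
[611.  -43.4 104.8] yaw 122.12 F [ 6.1  6.6 -4.7] M [ 1.78  -1.567  0.184] 21.9 25.6 q6eff 0.45
```

Call:
{"api": "send_rows", "payload": {"series": [[[0.1,0,0,0,0.7],[0.1,0,0,0,1.5],[0.1,0,0,0,1.5]]]}}

```text
clock: 25.9
eef_pos: [611.0, -43.4, 104.8]
eef_rot: [3.139, -0.0, 2.105]
wrist_force: [6.0, 7.7, -5.5]
finger_gap: 21.9
```

```bash
python3 m.py
```

```text
[611.  -43.4 104.8] yaw 120.62 F [ 6.   7.7 -5.5] M [ 1.855 -1.59   0.23 ] 21.9 25.9 q6eff 0.469
```

Call:
{"api": "send_rows", "payload": {"series": [[[0.1,0,0,0,0.7],[0.1,0,0,0,1.5],[0.1,0,0,0,1.5]]]}}

```text
clock: 26.2
eef_pos: [611.0, -43.3, 104.8]
eef_rot: [3.139, -0.0, 2.079]
wrist_force: [6.4, 7.7, -5.0]
finger_gap: 21.7
```

```bash
python3 m.py
```

```text
[611.  -43.3 104.8] yaw 119.12 F [ 6.4  7.7 -5. ] M [ 1.811 -1.698  0.271] 21.7 26.2 q6eff 0.471
```

```bash
cat > cam.py <<'E'
from h import *
p=shot("wrist");im=p["img"]
c0=proj(p,[611,-44.3,47]);print("cam px",c0)
h=cv2.cvtColor(im,cv2.COLOR_RGB2HSV)
br=((h[...,0]>12)&(h[...,0]<23)&(h[...,1]>110)&(h[...,2]>110)).astype(np.uint8)
yy,xx=np.mgrid[:420,:560];br[np.hypot(xx-c0[0],yy-c0[1])>32]=0
n,l,st,ce=cv2.connectedComponentsWithStats(br);k=1+st[1:,4].argmax();pts=np.argwhere(l==k)
w=np.array([at(p,x,y,47)[:2] for y,x in pts],dtype=np.float32);print(len(w),cv2.minAreaRect(w))
m=(im[...,0]>140)&(im[...,1]<75)&(im[...,2]<75)
ys,xs=np.nonzero(m);print("red n",len(xs));
if len(xs): w=np.array([at(p,x,y,63)[:2] for y,x in zip(ys,xs)],dtype=np.float32);print("red rect",cv2.minAreaRect(w),w.min(0),w.max(0))
cv2.imwrite("pics/last.png",cv2.resize(cv2.cvtColor(im,cv2.COLOR_RGB2BGR)[100:300,180:380],None,fx=3,fy=3,interpolation=cv2.INTER_CUBIC))
E
python3 cam.py
```

```text
cam px [282.07779462 236.96893693]
708 ((607.1129150390625, -39.11516571044922), (28.541784286499023, 20.32093048095703), 40.74546432495117)
red n 897
red rect ((530.6705322265625, -40.85790252685547), (31.383878707885742, 11.669561386108398), 87.396240234375) [524.364   -56.44891] [536.5741   -25.033512]
```

Call:
{"api": "send_rows", "payload": {"series": [[[0.1,0,0,0,0.7],[0.1,0,0,0,1.5],[0.1,0,0,0,1.5]]]}}

```text
clock: 26.55
eef_pos: [611.1, -43.3, 104.8]
eef_rot: [3.139, -0.0, 2.053]
wrist_force: [6.9, 7.8, -4.4]
finger_gap: 21.6
```

```bash
python3 m.py
```

```text
[611.1 -43.3 104.8] yaw 117.62 F [ 6.9  7.8 -4.4] M [ 1.875 -1.707  0.194] 21.6 26.55 q6eff 0.449
```

Numerically the cam has turned about 73° (the play explains the lag), the carriage is moving in. Continuing.

Call:
{"api": "send_rows", "payload": {"series": [[[0.1,0,0,0,0.7],[0.1,0,0,0,1.5],[0.1,0,0,0,1.5]]]}}

```text
clock: 26.85
eef_pos: [611.1, -43.3, 104.8]
eef_rot: [3.139, -0.0, 2.027]
wrist_force: [7.4, 7.9, -4.9]
finger_gap: 21.9
```

```bash
python3 m.py
```

```text
[611.1 -43.3 104.8] yaw 116.13 F [ 7.4  7.9 -4.9] M [ 1.883 -1.725  0.193] 21.9 26.85 q6eff 0.457
```

Call:
{"api": "send_rows", "payload": {"series": [[[0.1,0,0,0,0.7],[0.1,0,0,0,1.5],[0.1,0,0,0,1.5]]]}}

```text
clock: 27.15
eef_pos: [611.1, -43.3, 104.8]
eef_rot: [3.139, -0.0, 2.0]
wrist_force: [6.8, 6.9, -5.3]
finger_gap: 21.7
```

```bash
python3 m.py
```

```text
[611.1 -43.3 104.8] yaw 114.62 F [ 6.8  6.9 -5.3] M [ 1.916 -1.791  0.225] 21.7 27.15 q6eff 0.426
```

Call:
{"api": "send_rows", "payload": {"series": [[[0.1,0,0,0,0.7],[0.1,0,0,0,1.5],[0.1,0,0,0,1.5]]]}}

```text
clock: 27.45
eef_pos: [611.1, -43.2, 104.8]
eef_rot: [3.139, -0.0, 1.974]
wrist_force: [7.6, 6.9, -5.2]
finger_gap: 21.8
```

```bash
python3 m.py
```

```text
[611.1 -43.2 104.8] yaw 113.12 F [ 7.6  6.9 -5.2] M [ 1.962 -1.858  0.189] 21.8 27.45 q6eff 0.393
```

Call:
{"api": "send_rows", "payload": {"series": [[[0.1,0,0,0,0.7],[0.1,0,0,0,1.5],[0.1,0,0,0,1.5]]]}}

```text
clock: 27.75
eef_pos: [611.2, -43.3, 104.8]
eef_rot: [3.139, -0.0, 1.948]
wrist_force: [7.0, 6.8, -5.2]
finger_gap: 21.9
```

```bash
python3 m.py
```

```text
[611.2 -43.3 104.8] yaw 111.62 F [ 7.   6.8 -5.2] M [ 1.977 -1.92   0.197] 21.9 27.75 q6eff 0.384
```

Call:
{"api": "send_rows", "payload": {"series": [[[0.1,0,0,0,0.7],[0.1,0,0,0,1.5],[0.1,0,0,0,1.5]]]}}

```text
clock: 28.05
eef_pos: [611.2, -43.2, 104.8]
eef_rot: [3.139, -0.001, 1.922]
wrist_force: [8.1, 9.5, -5.2]
finger_gap: 21.2
```

```bash
python3 m.py; python3 cam.py
```

```text
[611.2 -43.2 104.8] yaw 110.11 F [ 8.1  9.5 -5.2] M [ 2.007 -1.966  0.122] 21.2 28.05 q6eff 0.381
cam px [282.1113729  236.92782413]
715 ((608.0671997070312, -38.27582550048828), (28.602468490600586, 20.13947296142578), 30.384946823120117)
red n 870
red rect ((531.7734375, -40.55608367919922), (31.96736717224121, 11.685276985168457), 88.1163101196289) [525.5305  -56.46955] [537.84143  -24.477888]
```

Call:
{"api": "send_rows", "payload": {"series": [[[0.1,0,0,0,0.5],[0.1,0,0,0,1],[0.1,0,0,0,1]]]}}

```text
clock: 28.4
eef_pos: [611.2, -43.2, 104.8]
eef_rot: [3.139, -0.001, 1.905]
wrist_force: [8.0, 7.6, -5.3]
finger_gap: 21.8
```

```bash
python3 m.py
```

```text
[611.2 -43.2 104.8] yaw 109.13 F [ 8.   7.6 -5.3] M [ 2.03  -1.994  0.154] 21.8 28.4 q6eff 0.292
```

Call:
{"api": "send_rows", "payload": {"series": [[[0.1,0,0,0,0.5],[0.1,0,0,0,1],[0.1,0,0,0,1]]]}}

```text
clock: 28.7
eef_pos: [611.3, -43.2, 104.8]
eef_rot: [3.139, -0.001, 1.887]
wrist_force: [6.9, 8.3, -5.3]
finger_gap: 21.6
```

```bash
python3 m.py
```

```text
[611.3 -43.2 104.8] yaw 108.13 F [ 6.9  8.3 -5.3] M [ 1.987 -2.125  0.241] 21.6 28.7 q6eff 0.345
```

Call:
{"api": "send_rows", "payload": {"series": [[[0.1,0,0,0,0.5],[0.1,0,0,0,1],[0.1,0,0,0,1]]]}}

```text
clock: 29.0
eef_pos: [611.3, -43.2, 104.8]
eef_rot: [3.139, -0.001, 1.87]
wrist_force: [9.4, 9.0, -4.8]
finger_gap: 21.7
```

```bash
python3 m.py
```

```text
[611.3 -43.2 104.8] yaw 107.13 F [ 9.4  9.  -4.8] M [ 1.997 -2.091  0.276] 21.7 29.0 q6eff 0.402
```

Call:
{"api": "send_rows", "payload": {"series": [[[0.1,0,0,0,0.5],[0.1,0,0,0,1],[0.1,0,0,0,1]]]}}

```text
clock: 29.3
eef_pos: [611.3, -43.2, 104.8]
eef_rot: [3.139, -0.001, 1.853]
wrist_force: [7.8, 7.9, -6.2]
finger_gap: 21.6
```

```bash
python3 m.py
```

```text
[611.3 -43.2 104.8] yaw 106.14 F [ 7.8  7.9 -6.2] M [ 1.992 -2.109  0.29 ] 21.6 29.3 q6eff 0.465
```

Call:
{"api": "send_rows", "payload": {"series": [[[0.1,0,0,0,0.5],[0.1,0,0,0,1],[0.1,0,0,0,1]]]}}

```text
clock: 29.6
eef_pos: [611.3, -43.2, 104.8]
eef_rot: [3.139, -0.001, 1.835]
wrist_force: [7.6, 7.5, -5.7]
finger_gap: 21.7
```

```bash
python3 m.py; python3 cam.py
```

```text
[611.3 -43.2 104.8] yaw 105.15 F [ 7.6  7.5 -5.7] M [ 2.03  -2.107  0.374] 21.7 29.6 q6eff 0.532
cam px [282.12038621 236.93497033]
717 ((608.8545532226562, -39.25091552734375), (28.83075714111328, 22.520645141601562), 28.737611770629883)
red n 858
red rect ((533.947509765625, -39.157806396484375), (34.92469787597656, 15.39441967010498), 86.98130798339844) [525.47546  -56.463352] [541.2247   -21.598381]
```

Torque has climbed steadily to 0.37 N m (about 0.06 per degree) with the cam and carriage standing still: it is at the stop. I relieve the torque within the slot play, then withdraw upward.

Call:
{"api": "send_rows", "payload": {"series": [[[0.1,0,0,0,-1.5],[0.1,0,0,0,-3],[0.1,0,0,0,-4.5],[0.1,0,0,0,-6],[0.1,0,0,0,-7.5],[0.1,0,0,0,-7.5]]]}}

```text
clock: 30.25
eef_pos: [611.1, -43.4, 104.9]
eef_rot: [3.139, -0.0, 1.967]
wrist_force: [6.4, 7.1, -3.7]
finger_gap: 21.8
```

```bash
python3 m.py; python3 cam.py
```

```text
[611.1 -43.4 104.9] yaw 112.69 F [ 6.4  7.1 -3.7] M [ 1.821 -1.597  0.104] 21.8 30.25 q6eff -0.371
cam px [282.29920584 236.83711259]
716 ((607.5944213867188, -36.71147918701172), (29.083683013916016, 18.806995391845703), 23.57689094543457)
red n 878
red rect ((531.9273071289062, -40.03821563720703), (33.128807067871094, 11.697186470031738), 87.1433334350586) [525.3598 -56.6339] [537.8381   -23.448132]
```

Call:
{"api": "send_rows", "payload": {"series": [[[0.1,0.3,0.8,0,0],[0.1,0.6,1.6,0,0],[0.1,0.6,1.6,0,0]]]}}

```text
clock: 30.6
eef_pos: [611.6, -43.1, 104.8]
eef_rot: [-3.141, 0.0, 1.966]
wrist_force: [1.1, 2.5, -0.3]
finger_gap: 21.8
```

```bash
python3 m.py
```

```text
[611.6 -43.1 104.8] yaw 112.64 F [ 1.1  2.5 -0.3] M [ 0.498 -0.349  0.065] 21.8 30.6 q6eff 0.044
```

Call:
{"api": "send_rows", "payload": {"series": [[[0.1,0,0,-1,0],[0.1,0,0,-2.5,0],[0.1,0,0,-4,0],[0.1,0,0,-5,0]]]}}

```text
clock: 31.0
eef_pos: [611.5, -43.3, 109.9]
eef_rot: [-3.141, 0.0, 1.966]
wrist_force: [0.3, 0.9, -0.8]
finger_gap: 22.0
```

```bash
python3 m.py
```

```text
[611.5 -43.3 109.9] yaw 112.64 F [ 0.3  0.9 -0.8] M [-0.04   0.062  0.016] 22.0 31.0 q6eff -0.0
```

Free of load. Lifting clear, then I check cam, carriage and the blade's attitude in the grip.

Call:
{"api": "send_rows", "payload": {"series": [[[0.1,0,0,-5,0],[0.1,0,0,-15,0],[0.1,0,0,-30,0],[0.1,0,0,-50,0],[0.1,0,0,-70,0],[0.1,0,0,-90,0],[0.1,0,0,-96,0],[0.1,0,0,-96,0],[0.1,0,0,-96,0]]]}}

```text
clock: 31.9
eef_pos: [611.3, -43.0, 205.1]
eef_rot: [-3.141, -0.0, 1.966]
wrist_force: [-0.2, -0.7, -1.6]
finger_gap: 22.0
```

```bash
python3 m.py; python3 - <<'E'
from h import *
p=shot("wrist");np.savez("w9.npz",W=p["W"],T=p["T_tool_cam"],vfov=p["vfov"],cx=p["cx"],cy=p["cy"],img=p["img"])
im=p["img"];h=cv2.cvtColor(im,cv2.COLOR_RGB2HSV)
q=dict(p);q["W"]=np.array(p["T_tool_cam"]);print("tip exp",proj(q,[9,0,64]))
c0=proj(p,[611,-44.3,47]);print(c0)
m=(im[...,0]>140)&(im[...,1]<75)&(im[...,2]<75);ys,xs=np.nonzero(m)
w=np.array([at(p,x,y,63)[:2] for y,x in zip(ys,xs)],dtype=np.float32);print("red",cv2.minAreaRect(w))
save(p,"w9.png",(180,120,200,150),4)
E
```

```text
[611.3 -43.  205.1] yaw 112.65 F [-0.2 -0.7 -1.6] M [-0.     0.025  0.018] 22.0 31.9 q6eff 0.0
tip exp [283.08011645 220.89931808]
[282.03230675 205.49446018]
red ((534.1409912109375, -40.102333068847656), (33.64247512817383, 14.082964897155762), 84.28421020507812)
```

View pics/w9.png

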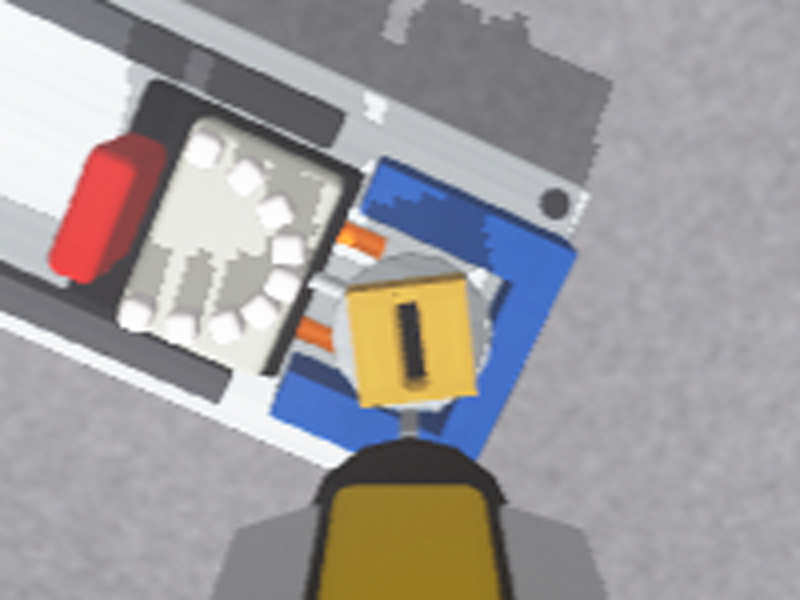

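The picture (12th) shows the carriage up to the lock block, the cam slot turned to about 84°, and the driver still straight in the grip, with the blade at crop (410,422). Checking numerically.

```bash
python3 - <<'E'
from h import *
for n in["w3","w8","w9"]:
    p=dict(np.load(n+".npz"));im=p["img"].astype(int)
    c0=proj(p,[611,-44.3,47]);yy,xx=np.mgrid[:420,:560]
    d=(im.sum(2)<190)&(np.hypot(xx-c0[0],yy-c0[1])<17)
    nn,l,st,ce=cv2.connectedComponentsWithStats(d.astype(np.uint8));k=np.argmin([np.hypot(*(ce[i]-c0)) if st[i,4]>15 else 99 for i in range(1,nn)])+1
    w=np.array([at(p,x,y,45)[:2] for y,x in np.argwhere(l==k)]);m=w.mean(0);u,s,v=np.linalg.svd(w-m)
    a=np.degrees(np.arctan2(v[0,1],v[0,0]))%180
    r=(im[...,0]>140)&(im[...,1]<75)&(im[...,2]<75)
    # white teeth/plaster arch centroid of top at z 46
    wh=(im.min(2)>200)&(np.hypot(xx-proj(p,[555,-42,40])[0],yy-proj(p,[555,-42,40])[1])<60)
    q=np.array([at(p,x,y,63)[:2] for y,x in np.argwhere(r)]);e=np.array([np.cos(-.04),np.sin(-.04)]);t=(q-[611,-44.3])@e
    print(n,"slot",m.round(1),"ang",a.round(1),s.round(1),"red along jig pct",np.percentile(t,[2,50,98]).round(1))
    p["img"]=p["img"]
E
python3 - <<'E'
import sys;sys.path.insert(0,".")
from h import *
p=shot("wrist")
for s in manip.silhouettes("carriage",p)[:2]: print(s["conf"],s["rect"])
E
```

```text
w3 slot [610.9 -44.2] ang 23.9 [36.1  5.8] red along jig pct [-88.  -82.6 -77.5]
w8 slot [609.1 -45.1] ang 21.6 [36.8  7.9] red along jig pct [-88.2 -82.7 -77.3]
w9 slot [611.6 -44.1] ang 118.6 [38.9  6.9] red along jig pct [-84.1 -75.4 -70.7]
0.95 [191.6, 139.8, 78.4, 76.2]
0.57 [281.5, 367.8, 43.5, 42.5]
```

The cam turned 85° (1.49 rad) and the carriage moved in about 3–4 mm. Now returning the driver to the stand.

Call:
{"api": "send_rows", "payload": {"series": [[[0.1,-18,-20,0,-5],[0.1,-42,-46,0,-10],[0.1,-68,-74,0,-16],[0.1,-95,-103,0,-22],[0.1,-120,-131,0,-28],[0.1,-143,-156,0,-34],[0.1,-162,-177,0,-40],[0.1,-175,-191,0,-44],[0.1,-178.7,-194.8,0,-44],[0.1,-178.7,-194.8,0,-44]]]}}

```text
clock: 33.05
eef_pos: [500.5, -283.1, 205.3]
eef_rot: [3.141, -0.001, 2.731]
wrist_force: [0.6, -0.1, -1.0]
finger_gap: 21.7
```

Call:
{"api": "send_rows", "payload": {"series": [[[0.1,0,0,0,0],[0.1,0,0,0,0],[0.1,0,0,0,0]]]}}

```text
clock: 33.35
eef_pos: [501.0, -282.2, 205.7]
eef_rot: [3.142, 0.0, 2.734]
wrist_force: [-0.3, 0.1, -1.6]
finger_gap: 22.0
```

```bash
python3 m.py
```

```text
[ 501.  -282.2  205.7] yaw 156.68 F [-0.3  0.1 -1.6] M [-0.053  0.037  0.022] 22.0 33.35 q6eff 0.03
```

Call:
{"api": "send_rows", "payload": {"series": [[[0.1,0,-0.5,20,0],[0.1,0,-0.5,45,0],[0.1,0,-0.5,65,0],[0.1,0,-0.5,78,0],[0.1,0,-0.5,86,0],[0.1,0,-0.5,93,0],[0.1,0,-0.5,100,0],[0.1,0,-0.5,107,0],[0.1,0,-0.5,113,0],[0.1,0,-0.5,113,0]]]}}

```text
clock: 34.35
eef_pos: [500.2, -283.2, 92.0]
eef_rot: [3.141, -0.001, 2.734]
wrist_force: [0.2, -0.3, -1.7]
finger_gap: 21.7
```

Call:
{"api": "send_rows", "payload": {"series": [[[0.1,0,0,4,0],[0.1,0,0,8,0],[0.1,0,0,12,0],[0.1,0,0,15,0],[0.1,0,0,17,0],[0.1,0,0,17,0]]]}}

```text
clock: 34.95
eef_pos: [500.4, -283.3, 75.4]
eef_rot: [3.142, -0.0, 2.734]
wrist_force: [-0.0, -0.2, -1.1]
finger_gap: 21.3
```

```bash
python3 m.py
```

```text
[ 500.4 -283.3   75.4] yaw 156.65 F [-0.  -0.2 -1.1] M [ 0.022  0.011 -0.047] 21.3 34.95 q6eff -0.0
```

Call:
{"api": "send_rows", "payload": {"series": [[[0.1,0,0,0.7,0],[0.1,0,0,1.2,0],[0.1,0,0,1.5,0],[0.1,0,0,1.5,0],[0.28,0,0,1.5,0],[0.34,0,0,1.5,0],[0.45,0,0,1.5,0],[0.55,0,0,1.5,0],[0.55,0,0,1.5,0]]], "newtons": 10}}

```text
clock: 35.85
eef_pos: [500.5, -283.4, 74.3]
eef_rot: [-3.142, 0.0, 2.734]
wrist_force: [-0.2, -0.1, 0.6]
finger_gap: 50.7
```

Call:
{"api": "send_rows", "payload": {"series": [[[0.55,0,0,-5,0],[0.55,0,0,-20,0],[0.55,0,0,-45,0],[0.55,0,0,-75,0],[0.55,0,0,-105,0],[0.55,0,0,-140,0],[0.55,0,0,-146,0],[0.55,0,0,-146,0],[0.55,0,0,-146,0]]]}}

```text
clock: 36.75
eef_pos: [500.2, -283.2, 219.6]
eef_rot: [3.141, -0.001, 2.734]
wrist_force: [-0.6, -0.3, 0.5]
finger_gap: 51.8
```

```bash
python3 m.py; python3 - <<'E'
from h import *
p=shot("wrist");im=p["img"];h=cv2.cvtColor(im,cv2.COLOR_RGB2HSV)
for t in["handle","stand"]: print(t,[(np.round(d["rect"]).tolist(),round(d["conf"],2)) for d in manip.find_in(t,p)])
# upright check: dark cap dot (z=115) position vs expected
print("exp cap px",proj(p,[500.5,-282.5,115]),"collar",proj(p,[500.5,-282.5,55]))
m=((h[...,0]>20)&(h[...,0]<32)&(h[...,1]>190)&(h[...,2]>90));c=proj(p,[500.5,-282.5,85])
yy,xx=np.mgrid[:420,:560];m&=np.hypot(xx-c[0],yy-c[1])<45
ys,xs=np.nonzero(m);print("yellow bbox",xs.min(),xs.max(),ys.min(),ys.max())
d=(im.max(2)<75)&(np.hypot(xx-c[0],yy-c[1])<45)
n,l,st,ce=cv2.connectedComponentsWithStats(d.astype(np.uint8))
for i in range(1,n):
    if st[i,4]>40: print("dark",st[i],ce[i].round(1),at(p,*ce[i],115).round(1))
s=shot("side")
print("side",[(np.round(d["rect"]).tolist(),round(d["conf"],2)) for d in manip.find_in("handle",s)],proj(s,[500.5,-282.5,115]),proj(s,[500.5,-282.5,55]))
E
```

```text
[ 500.2 -283.2  219.6] yaw 156.65 F [-0.6 -0.3  0.5] M [ 0.01  -0.016 -0.008] 51.8 36.75 q6eff -0.0
handle [([264.0, 189.0, 34.0, 44.0], 0.84), ([243.0, 0.0, 48.0, 73.0], 0.81), ([344.0, 17.0, 44.0, 110.0], 0.67)]
stand [([247.0, 164.0, 66.0, 71.0], 0.56), ([266.0, 189.0, 34.0, 41.0], 0.38)]
exp cap px [283.07308774 219.1133683 ] collar [282.91518848 203.5767169 ]
yellow bbox 269 294 201 230
side [([333.0, 297.0, 28.0, 40.0], 0.9), ([178.0, 360.0, 102.0, 50.0], 0.76), ([230.0, 311.0, 60.0, 21.0], 0.74)] [349.90061866 300.89855983] [345.50612611 325.04088874]
```

Call:
{"api": "send_rows", "payload": {"series": [[[0.55,0,0,-40,0],[0.55,30,30,-80,0],[0.55,60,70,-110,0],[0.55,80,110,-120,0],[0.55,90,150,-120,0],[0.55,90,180,-120,0],[0.55,90,180,-120,0],[0.55,90,180,-120,0]]]}}

```text
clock: 37.8
eef_pos: [489.2, -82.2, 339.9]
eef_rot: [-3.141, -0.001, 2.735]
wrist_force: [0.4, -0.5, -0.6]
finger_gap: 51.9
```

```bash
python3 m.py; python3 - <<'E'
from h import *
a=cv2.imread("pics/side.png");s=shot("side");save(s,"side2.png",None,1.4);b=cv2.imread("pics/side2.png")
d=(cv2.absdiff(a,b).max(2)>50).astype(np.uint8);d=cv2.morphologyEx(d,cv2.MORPH_OPEN,np.ones((4,4)))
n,l,st,ce=cv2.connectedComponentsWithStats(d)
print("side changes (1.4 scale)",[x.tolist() for x in st[1:] if x[4]>30])
a=cv2.imread("pics/top.png");t=shot("top");save(t,"top2.png",None,1.4);b=cv2.imread("pics/top2.png")
d=(cv2.absdiff(a,b).max(2)>50).astype(np.uint8);d=cv2.morphologyEx(d,cv2.MORPH_OPEN,np.ones((4,4)))
n,l,st,ce=cv2.connectedComponentsWithStats(d);print("top changes",[x.tolist() for x in st[1:] if x[4]>30])
im=t["img"].astype(int);r=(im[...,0]>140)&(im[...,1]<75)&(im[...,2]<75)
w=np.array([at(t,x,y,63)[:2] for y,x in np.argwhere(r)]);print("red top",len(w),w.mean(0) if len(w) else None)
E
```

```text
[489.2 -82.2 339.9] yaw 156.73 F [ 0.4 -0.5 -0.6] M [-0.064  0.044 -0.015] 51.9 37.8 q6eff 0.186
side changes (1.4 scale) [[322, 0, 11, 8, 66], [341, 15, 9, 29, 162], [305, 19, 124, 91, 4247], [413, 100, 6, 7, 38], [345, 115, 19, 38, 471], [363, 156, 21, 23, 374], [382, 331, 18, 12, 161], [335, 332, 53, 54, 1502], [395, 346, 13, 8, 61], [0, 364, 26, 108, 2115], [410, 391, 19, 42, 467], [351, 400, 15, 11, 116], [377, 436, 54, 70, 2342], [340, 440, 34, 21, 446], [334, 455, 12, 5, 49], [256, 509, 90, 65, 3278], [344, 514, 33, 18, 285]]
top changes [[384, 264, 134, 90, 4934], [511, 316, 12, 14, 106], [467, 332, 12, 10, 88], [462, 343, 14, 9, 91], [326, 356, 119, 221, 7445], [490, 358, 7, 6, 37], [515, 387, 32, 24, 563], [445, 392, 12, 6, 56], [514, 413, 10, 10, 74], [484, 438, 32, 50, 913], [0, 499, 119, 80, 5516], [471, 516, 9, 33, 170], [389, 575, 31, 13, 220], [426, 576, 11, 11, 106]]
red top 0 None
```

The difference check shows changes around the look-alike drivers. I'll find out numerically what happened there.

```bash
python3 - <<'E'
from h import *
def blobs(im,z=1):
    h=cv2.cvtColor(im,cv2.COLOR_RGB2HSV)
    o={}
    for n,lo,hi in(("green",(50,120,40),(80,255,255)),("yellow",(20,170,80),(32,255,255))):
        m=cv2.inRange(h,lo,hi);k,l,st,ce=cv2.connectedComponentsWithStats(m)
        r=[]
        for i in range(1,k):
            if st[i,4]>25:
                q=cv2.minAreaRect(np.argwhere(l==i)[:,::-1].astype(np.float32));r.append((np.round(q[0]).tolist(),np.round(q[1]).tolist(),round(q[2])))
        o[n]=r
    return o
for f_ in("side","side2","top","top2"):
    im=cv2.cvtColor(cv2.imread(f"pics/{f_}.png"),cv2.COLOR_BGR2RGB);print(f_,blobs(im))
for w in("w1","w3","w5","w7","w8","w9"):
    p=np.load(w+".npz");b=blobs(p["img"]);print(w,b)
s=shot("side");t=shot("top")
for X in([486,-198,60],[403,-250,100]): print(X,"side1.4",(proj(s,X)*1.4).round(),"top1.4",(proj(t,X)*1.4).round())
print("tcp side",(proj(s,[489,-82,340])*1.4).round(),"top",(proj(t,[489,-82,340])*1.4).round())
E
```

```text
side {'green': [([334.0, 196.0], [8.0, 4.0], 27), ([420.0, 411.0], [19.0, 45.0], 4)], 'yellow': [([487.0, 442.0], [24.0, 45.0], 11), ([411.0, 460.0], [35.0, 74.0], 1)]}
side2 {'green': [([334.0, 196.0], [7.0, 3.0], 18), ([348.0, 452.0], [23.0, 53.0], 81)], 'yellow': [([488.0, 442.0], [24.0, 45.0], 11), ([296.0, 543.0], [37.0, 82.0], 70)]}
top {'green': [([493.0, 356.0], [13.0, 18.0], 45)], 'yellow': [([539.0, 345.0], [11.0, 4.0], 74), ([526.0, 398.0], [18.0, 15.0], 70)]}
top2 {'green': [], 'yellow': []}
w1 {'green': [([42.0, 218.0], [27.0, 63.0], 68), ([496.0, 408.0], [11.0, 26.0], 85)], 'yellow': [([276.0, 366.0], [35.0, 2.0], 90), ([288.0, 376.0], [18.0, 2.0], 90), ([204.0, 412.0], [394.0, 15.0], 0)]}
w3 {'green': [], 'yellow': [([21.0, 45.0], [54.0, 26.0], 18), ([276.0, 376.0], [18.0, 3.0], 90), ([288.0, 376.0], [18.0, 2.0], 90), ([204.0, 412.0], [394.0, 15.0], 0)]}
w5 {'green': [([401.0, 100.0], [29.0, 73.0], 29)], 'yellow': [([336.0, 7.0], [14.0, 35.0], 90), ([275.0, 215.0], [28.0, 37.0], 22), ([509.0, 295.0], [12.0, 5.0], 72), ([135.0, 340.0], [6.0, 24.0], 14), ([135.0, 372.0], [23.0, 20.0], 45), ([360.0, 412.0], [390.0, 15.0], 0)]}
w7 {'green': [([371.0, 50.0], [31.0, 80.0], 8)], 'yellow': [([282.0, 285.0], [52.0, 88.0], 0), ([225.0, 376.0], [19.0, 4.0], 90), ([248.0, 412.0], [371.0, 15.0], 0)]}
w8 {'green': [], 'yellow': [([282.0, 285.0], [52.0, 88.0], 0), ([224.0, 359.0], [10.0, 5.0], 90), ([336.0, 372.0], [27.0, 9.0], 83), ([227.0, 376.0], [18.0, 10.0], 90), ([252.0, 412.0], [375.0, 15.0], 0)]}
w9 {'green': [([69.0, 212.0], [68.0, 31.0], 53)], 'yellow': [([282.0, 286.0], [52.0, 87.0], 0), ([226.0, 372.0], [26.0, 8.0], 84), ([254.0, 412.0], [15.0, 382.0], 90)]}
[486, -198, 60] side1.4 [424. 417.] top1.4 [495. 354.]
[403, -250, 100] side1.4 [406. 460.] top1.4 [529. 398.]
tcp side [362. 178.] top [444. 329.]
```

```bash
python3 - <<'E'
from h import *
for w in("w1","w5","w7","w9"):
    p=dict(np.load(w+".npz"));print(w,"green upright bottom/top of handle",proj(p,[486,-198,45]).round(),proj(p,[486,-198,105]).round(),"tip",proj(p,[486,-198,0]).round(),"big",proj(p,[403,-250,60]).round(),proj(p,[403,-250,140]).round())
s=shot("side");S=1.4
# lying poses now: ends of rects at z~15
for n,c,L,a in(("green",(348,452),53,81-90),("big",(296,543),82,70-90)):
    d=np.array([np.cos(np.radians(a)),np.sin(np.radians(a))])*L/2
    print(n,[at(s,*((np.array(c)+k*d)/S),15).round() for k in(-1,1)])
p=shot("wrist")
for t in["handle"]: print(t,[(np.round(d["rect"]).tolist(),round(d["conf"],2)) for d in manip.find_in(t,p)])
E
```

```text
w1 green upright bottom/top of handle [ 57. 218.] [ 22. 232.] tip [ 78. 209.] big [-11. 151.] [-84. 157.]
w5 green upright bottom/top of handle [358. 187.] [373. 199.] tip [350. 180.] big [306. 102.] [314.  94.]
w7 green upright bottom/top of handle [359. 154.] [375. 161.] tip [350. 151.] big [273.  91.] [270.  79.]
w9 green upright bottom/top of handle [116. 292.] [ 85. 323.] tip [134. 274.] big [ 17. 313.] [-57. 365.]
green [array([ 374., -131.,   15.]), array([ 432., -165.,   15.])]
big [array([ 244., -190.,   15.]), array([ 325., -219.,   15.])]
handle [([200.0, 117.0, 24.0, 76.0], 0.95), ([127.0, 240.0, 40.0, 32.0], 0.94), ([116.0, 36.0, 42.0, 120.0], 0.84)]
```

```bash
python3 m.py; python3 -c "
from cell import manip
print(manip.sign_off())"
```

```text
[489.1 -83.1 340.2] yaw 156.59 F [-0.7  0.7 -0.3] M [0.013 0.043 0.03 ] 51.8 38.15 q6eff -0.007
the job is handed in; nothing more can be done
None
```

The job is handed in after 38 s. The carriage is drawn in, the cam is at its stop, and the driver is back in its stand. Two things did not go cleanly: the push went past the buffers, and two look-alike drivers have toppled.

**What I did**
- **Push:** I pushed the carriage by its red tab with closed fingers until it met the buffers. I went a little too far, apparently onto the solid end. The force reached about 19 N for a moment before I backed off.
- **Driver:** I took the small yellow driver from the stand, set its blade in the slot and turned the cam clockwise.
- **Stop:** I stopped when the moment had climbed steadily to 0.37 N m with the cam and carriage hardly moving. The cam had turned about 85° (1.49 rad).
- **Return:** I released the load within the slot's play, lifted the driver out and put it back.

**Last checks**
- **Carriage:** it stood about 3–4 mm further in than at the buffers. I estimated this from the images, with about 2 mm calibration error. I did not re-check it after lifting the driver away, because my final attempt to find the red tab in the top view found nothing.
- **Driver:** its images match the upright position in the stand.
- **Jars and spare cast:** nothing changed at their places in the side view.
- **Cam angle:** one reading taken while the driver was still in the slot gave about 90°. The later view with the slot clear gave 85°.

**Toppled look-alikes:** the green and the large yellow drivers, which stood free on their blades, now lie on the bench. The images put the green one's fall between about 2 and 7 s, while the arm was working at the carriage. The yellow one appears to have been down by about 10 s. The tool's path did not go near them and no contact force showed, so they seem to have fallen by themselves, but I cannot prove that. I left them where they fell.

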